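# Pack the tile pushers and latch the tray with an adjustable wrench

## Task

Pack the tile pushers for carrying: press the red tab right down so the brass keeper flap tips up, lay every pusher flat in a compartment of its own in the bamboo tray, then press the flap fully down again over their ends. Next slide the open jaws of the adjustable wrench round the hexagon bolt, roll its worm until the jaws just fit, and turn the bolt clockwise with the wrench, touching it with nothing else, until its yellow latch arm is across the flap against its stop. Finally draw the wrench off and leave it lying flat on the sideboard well clear of the bolt, and do not disturb the mug or the green chips.

Things in the scene. Friction and masses are not known exactly. Their poses are not given: they have to be found in the camera images.
- tray: Bamboo tray fixed to the sideboard, 168 mm (its x) by 237 mm (its y), dark green floor 4 mm thick, walls and dividers up to 8 mm above the sideboard. Origin on the sideboard under the middle of the compartments; z up. Three equal compartments side by side along the tray's x, each 34 mm wide (x) and 184 mm long (y), centres 54 mm apart. The flap and the bolt are at its -y end.
- slot0 (a point): Centre of the floor of compartment 0 (4 mm above the sideboard), axes as the tray: compartment long along y.
- slot1 (a point): Centre of the floor of compartment 1 (4 mm above the sideboard), axes as the tray: compartment long along y.
- slot2 (a point): Centre of the floor of compartment 2 (4 mm above the sideboard), axes as the tray: compartment long along y.
- pusher0_c (a point): Rosewood tile pusher 0, a flat bar 170 mm long (its x), 26 mm wide (its y), 16 mm thick (its z) with brass bands near its ends, 70 g; point at its centre, 8 mm above what it lies on. May be absent. Any pusher fits any compartment, either way round.
- pusher1_c (a point): Rosewood tile pusher 1, a flat bar 170 mm long (its x), 26 mm wide (its y), 16 mm thick (its z) with brass bands near its ends, 70 g; point at its centre, 8 mm above what it lies on. May be absent. Any pusher fits any compartment, either way round.
- pusher2_c (a point): Rosewood tile pusher 2, a flat bar 170 mm long (its x), 26 mm wide (its y), 16 mm thick (its z) with brass bands near its ends, 70 g; point at its centre, 8 mm above what it lies on. May be absent. Any pusher fits any compartment, either way round.
- flap (a joint): Brass keeper flap hinged across the tray's -y end, rad: 0 = closed, lying level over the last 16 mm of the compartments, 1.13 = tipped fully up (only clear of the compartments beyond about 0.95). It stays where it is left (friction 0.07 N m, about 2 to 3 N at the tab). A closed flap's underside is 24 mm above the sideboard, its top 29 mm; it is 148 mm wide (tray x).
- flap_hinge (a point): Middle of the flap's hinge axis, 29 mm above the sideboard, at tray (0, -128 mm); axes as the tray, the hinge axis is tray x. The flap rises as its free edge turns from tray +y towards +z.
- flap_edge (a point): Middle of the flap's free edge (top face), 52 mm from the hinge axis; moves with the flap. Push it over towards +y and down to shut the flap.
- flap_tab (a point): Top of the red press tab near its end, 36 mm from the hinge axis on the other side; the tab is 36 mm wide (tray x), 42 mm long, 5 mm thick, centred 60 mm to tray -x of the middle. With the flap shut it slopes up 33 deg towards tray -y (end about 54 mm above the sideboard); pressed down, it ends sloping down 32 deg, its end about 8 mm above the sideboard.
- bolt (a joint): Latch bolt turn, rad, growing clockwise seen from above; starts near 0, stop at 1.05 where its yellow latch arm lies along tray +y over the flap. Friction 0.12 N m; it stays where left.
- bolt_head (a point): Middle of the hexagon bolt head, 36 mm across flats (41.6 over corners), 2 to 22 mm above the sideboard, upright axis at tray (60, -184 mm). Turns with the bolt: the handle of a fitted wrench lies along this frame's +x or any multiple of 60 deg from it; +x leaves the handle most room to swing (at joint 0 it points 57 deg clockwise of tray +x).
- latch_tip (a point): End of the bolt's yellow latch arm, 88 mm from the bolt's axis; the arm is 16 mm wide, 37 to 43 mm above the sideboard, on a 16 mm stud on top of the bolt head, and points 207 deg counterclockwise from the bolt head's +x.
- wrench_mouth (a point): Adjustable wrench, steel, 222 mm long with its blue handle, 18 mm thick, lying flat, 0.5 kg. Point where the middle of the bolt head comes when the jaws fit it, 9 mm up. Axes: +x from handle to mouth (the mouth is open towards +x), y across the jaws, z up. Fixed jaw face at y = -18 mm; the moving jaw is on the +y side. Jaws from x = -24 (bottom of the mouth) to +14 mm; head y = -36 to +50 mm.
- wrench_grip (a point): Middle of the wrench's handle, 135 mm behind the mouth (wrench -x), 9 mm up; the handle is 26 mm wide, 18 mm thick, from 82 to 208 mm behind the mouth.
- worm_top (a point): Top of the wrench's worm, a brass knurled drum 29 mm in diameter and 27 mm long (along wrench y), 64 mm behind the mouth; this top is 30 mm up, 12 mm above the wrench body. Press on it with a fingertip (about 10 N) and drag along wrench +x (towards the mouth) to close the jaws, -x to open; 1 mm of drag moves the jaw 0.17 mm; turns freely at about 2 N of drag and stays where left.
- wrench_worm (a joint): Worm angle, rad, grows as the jaws open; moving jaw position is 0.0025 m per rad.
- wrench_jaw (a joint): Moving jaw position, m, 0 to 0.022: the jaws are 30 mm plus this apart (so 0.006 fits the bolt). It starts wide open, 45 to 49 mm.
- mug: White enamel mug, 80 mm across, 85 mm high, origin under its middle. Leave alone.
- chips: Stack of green betting chips, 40 mm across, 40 mm high, origin under its middle. Leave alone.
Things that resemble listed ones, but are neither listed nor needed, are in the scene too. Leave any grey look-alike of the part that bears pusher1_c alone.

How it is judged:
By the outcome, as a careful person would: the job done as asked, in the order asked, and still so for the second after the job is handed in, with the robot touching nothing.
Of pusher0, pusher1, pusher2 only 2 to 3 are there at a start; the rules pass over those that are not, and their reading is None.
At some moment in a run one of pusher0, pusher1, pusher2, wrench may be knocked a few centimetres aside while the robot is not near it.
Once in a run the grip may slacken for a moment while it holds something.
It also fails if it takes over 210 s, if anything falls off the work surface, if the arm or the gripper's body presses on something with over 40 N, if the wrist force passes 120 N, or if a joint passes its speed limit or range.

## Robot

A 7-joint arm with a two-finger parallel gripper is mounted at the origin on the work surface. World frame = base frame: x ahead of the robot, y to its left, z up, the work surface at z = 0. Lengths are in m, angles in rad, forces in N, time in s.
With the tool pointing down it reaches from about 0.425 to 0.95 m from the base axis. Payload 4.7 kg.
Tool frame: the origin (TCP) lies midway between the tips of the shut fingers; the grasp point (between the pads) lies 19 mm behind it; z points along the fingers, y is the direction in which the jaws open and shut (so a half turn about z gives the same grasp; the last joint's range is limited). The gripper opens to 87 mm and grips with 3 to 60 N. Pads are 19 mm wide; open, the fingers measure 117 mm over their backs; the gripper's body (75 mm by 190 mm) begins 51 mm behind the grasp point.
Start: joints at [1.182, 0.469, -0.049, 1.532, 0.024, 1.141, -0.082], TCP at [0.238, -0.632, 0.223] pointing down, gripper open.
Joint ranges: [-2.59, 2.59], [-0.33, 1.99], [-1.39, 1.29], [0.1, 2.45], [-1.04, 4.18], [0.21, 1.99], [-2.66, 2.66]. Speed limits (rad/s): [2.57, 2.57, 3.14, 3.14, 3.14, 3.14, 3.14].

## Interface

Orientations are given as a unit quaternion [x, y, z, w].
In Python, from station import env, eyes gives the robot as it stands.
- The arm moves only by the tool jog_arm, never from a script. Its argument "rows" is a list of rows, each a list of 7 numbers: the shift along the tool's x, y, z in cm, then the turn, a rotation vector about the tool's x, y, z in rad, then the opening, from -1 (shut) to 1 (fully open). A call has 1 to 12 rows; each row is the pose to reach, as a shift and turn from the pose commanded when the call began, along the tool's axes at that moment; what a row does not reach only later rows make up. A row lasts 1/8 s, in which the tool goes at most 62.5 mm and 10.7 degrees, less where a joint would pass 70% of its speed; a pose out of reach is approached as far as the arm can. A call with a gripper value outside its range is refused whole. The fingers move at their own pace and stop on an object; the grip force is fixed at half the most. Time passes only in rows, so rows that repeat a pose let the fingers close. It gives the time, the measured TCP pose, the force and the opening at its end, in the units of the state.
- env.read_state(): the state, without advancing time (a new reading comes with each control period).
- eyes.get_image(name): name is "side" or "top" or "wrist"; returns a dict with "img" (400x640x3 uint8, blue, green, red), "vfov" (degrees; the focal length in pixels is half the picture's height over the tangent of half this angle, whatever the lens; pixels are square), "cx", "cy" (the principal point, pixels), "k1" (the pictures are not rectified: a ray, as slopes to the right and down, at radius r is drawn at 1 + k1 r^2 times it, then the intrinsics apply), "extrinsics" (4x4, takes a point from world to camera coordinates); the wrist camera has in their place "T_tool_cam" (4x4, takes a point from camera to tool coordinates, whose origin is the TCP and whose axes are the flange's). Camera axes: x right, y up, looking along -z (the intrinsics and any distortion apply to the point x, -y, -z); pixel columns grow to the right and rows downward; lengths in m; the calibration is good to about 2 mm. A picture is of the moment at which its call begins: read the wrist's pose just before it. There is no depth.
- env.sign_off(): hands the job in, once; it reports no verdict.
The state is a dict: "time": time; "joint_positions": joint angles; "qvel": joint speeds; "joint_torque": joint torques, N m; "tool_pos": TCP position; "tool_rot": TCP orientation; "contact_force": force on the tool from outside, world axes, zero at the start; "wrist_torque": the same for the moment, N m; "opening": finger opening in m.
Only numpy, scipy, OpenCV 4.12 (cv2) and the standard library are available. Lean on these libraries where they do the work, as an engineer would, in place of code of your own. Each camera call takes 0.05 s, during which the arm holds its last target.

## Working session

There is one attempt and no reset: what is moved stays moved. The work goes in short steps, Python scripts to look and compute and a tool call to move; the robot and the scene stay as the last step left them, time stands still between calls to the robot, and variables do not carry over. Pictures are saved under pics/ and viewed, and the job is handed in when it is done.

Besides the shell and the picture viewer there is one more tool, called after "Request:" as name([rows], argument=value, ...), one row to a line, values as JSON. jog_arm: Moves the arm, as the interface text tells. Its arguments: {"type":"object","properties":{"rows":{"type":"array","items":{"type":"array","items":{"type":"number"}}}},"required":["rows"]}

```bash
ls -la; mkdir -p pics; cat > h.py <<'E'
import numpy as np, cv2
from station import env, eyes
from scipy.spatial.transform import Rotation as R
def st():
    s=env.read_state(); return s
def snap(n,f):
    s=env.read_state(); d=eyes.get_image(n); d['tp']=np.array(s['tool_pos']); d['tq']=np.array(s['tool_rot'])
    cv2.imwrite('pics/'+f+'.png',d['img'])
    np.save('pics/'+f+'.npy',{k:v for k,v in d.items()},allow_pickle=True); return d
def load(f): return np.load('pics/'+f+'.npy',allow_pickle=True).item()
def cam(d):
    # world from cam
    if 'extrinsics' in d: return np.linalg.inv(np.array(d['extrinsics']))
    T=np.eye(4);T[:3,:3]=R.from_quat(d['tq']).as_matrix();T[:3,3]=d['tp']
    return T@np.array(d['T_tool_cam'])
def F(d): return 200/np.tan(np.radians(d['vfov'])/2)
def pix2w(d,u,v,z):
    f=F(d); a=np.array([(u-d['cx'])/f,(v-d['cy'])/f]); p=a.copy()
    for _ in range(20): p=a/(1+d['k1']*(p@p))
    T=cam(d); r=T[:3,:3]@np.array([p[0],-p[1],-1]); o=T[:3,3]
    return o+r*(z-o[2])/r[2]
def w2pix(d,P):
    T=np.linalg.inv(cam(d)); c=T[:3,:3]@np.array(P)+T[:3,3]
    p=np.array([c[0],-c[1]])/-c[2]; p=p*(1+d['k1']*(p@p)); f=F(d)
    return np.array([d['cx']+f*p[0],d['cy']+f*p[1]])
def crop(f,x0,y0,x1,y1,s,out):
    i=cv2.imread('pics/'+f+'.png')[y0:y1,x0:x1]; i=cv2.resize(i,None,fx=s,fy=s,interpolation=cv2.INTER_CUBIC); cv2.imwrite('pics/'+out+'.png',i)
E
python3 - <<'E'
from h import *
print(st())
for n in ['side','top','wrist']:
    d=snap(n,n+'0'); print(n,{k:v for k,v in d.items() if k!='img'})
E
```

```text
total 12
drwxr-xr-x  3 agent agent 4096 Dec  6 09:23 .
drwxr-xr-x 23 root  root  4096 Dec  6 09:23 ..
drwxr-xr-x  2 agent agent 4096 Dec  6 09:23 pics
{'time': 0.0, 'joint_positions': array([ 1.18210639,  0.46947506, -0.04859978,  1.53368811,  0.02412319,
        1.14096411, -0.08227608]), 'qvel': array([1.16286308e-04, 4.42213898e-05, 1.14958970e-03, 2.43691191e-03,
       6.65682683e-04, 1.08605366e-03, 1.41089188e-03]), 'joint_torque': array([-5.60356045e-05, -5.07970583e+01, -8.09720415e-02, -2.36154842e+01,
       -6.14769151e-02,  3.79042129e-02,  1.69706664e-04]), 'tool_pos': array([ 0.23745202, -0.63122678,  0.22147924]), 'tool_rot': array([ 9.83855814e-01,  1.78960300e-01, -2.17694786e-04, -9.49413820e-04]), 'contact_force': array([ 0.66899801, -0.7842787 , -0.32251646]), 'wrist_torque': array([ 0.0556529 , -0.00059271,  0.00873544]), 'opening': 0.08695438851147963}
side {'vfov': 44.61587718410595, 'cx': 316.37603535419436, 'cy': 206.00579085034363, 'k1': -0.00529753817003371, 'extrinsics': array([[-0.65961282, -0.75159671, -0.00364951,  0.22032495],
       [ 0.48255088, -0.
[... 807 characters left out ...]
22152313]), 'tq': array([ 9.83854075e-01,  1.78970008e-01, -2.10472246e-04, -9.22828707e-04])}
wrist {'vfov': 69.86857244169454, 'cx': 323.9389382996498, 'cy': 200.6093664571508, 'k1': -0.051531005291121354, 'T_tool_cam': array([[-7.01635227e-04,  9.53757019e-01,  3.00577869e-01,
         8.30496524e-02],
       [ 9.99999523e-01,  8.73267610e-04, -4.36659627e-04,
         4.61094435e-04],
       [-6.78952102e-04,  3.00577420e-01, -9.53757178e-01,
        -1.61438956e-01],
       [ 0.00000000e+00,  0.00000000e+00,  0.00000000e+00,
         1.00000000e+00]]), 'tp': array([ 0.23749071, -0.63126758,  0.22159462]), 'tq': array([ 9.83856591e-01,  1.78956532e-01, -1.94909660e-04, -8.53884944e-04])}
```

View pics/top0.png

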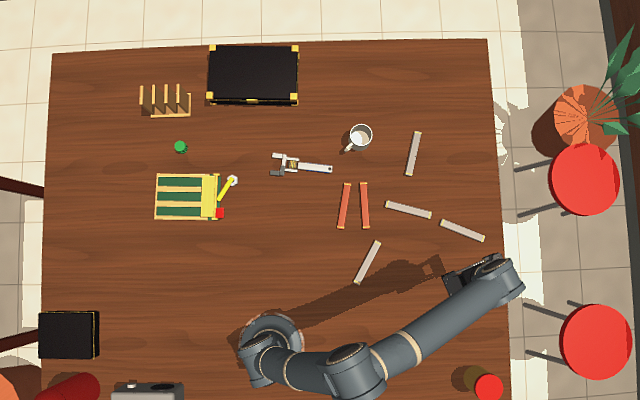

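View pics/side0.png

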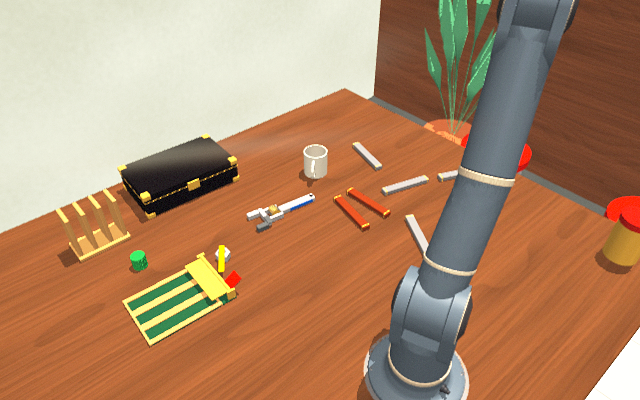

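View pics/wrist0.png

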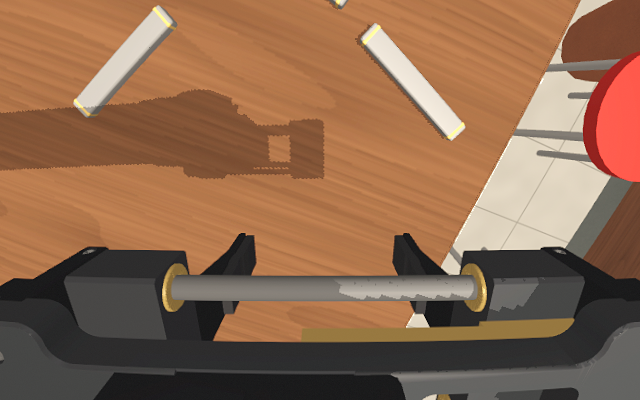

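```bash
python3 - <<'E'
from h import *
crop('top0',145,165,245,230,8,'a'); crop('top0',260,145,380,235,6.5,'b'); crop('side0',110,230,260,350,5,'c'); crop('side0',235,180,400,240,4.8,'e')
E
```

```text
(no output)
```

View pics/a.png

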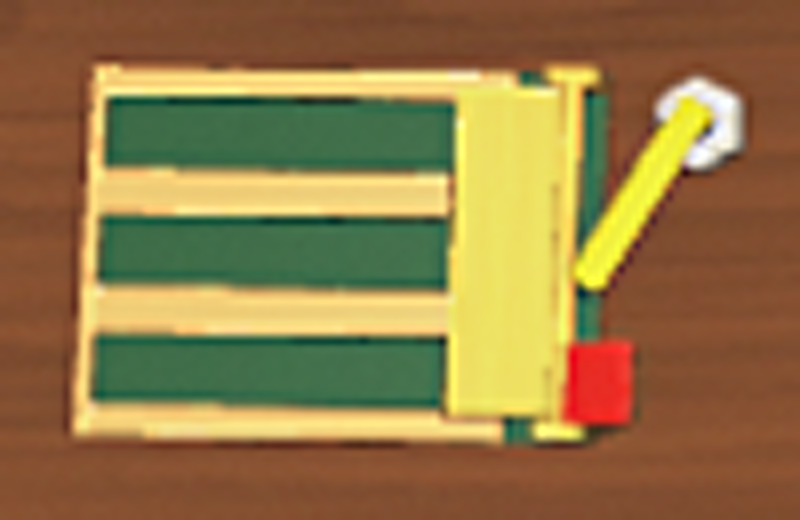

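View pics/b.png

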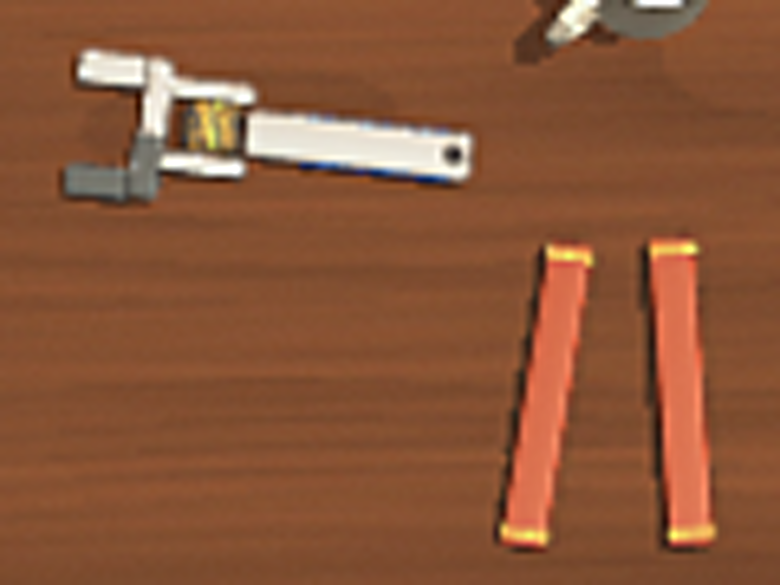

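View pics/c.png

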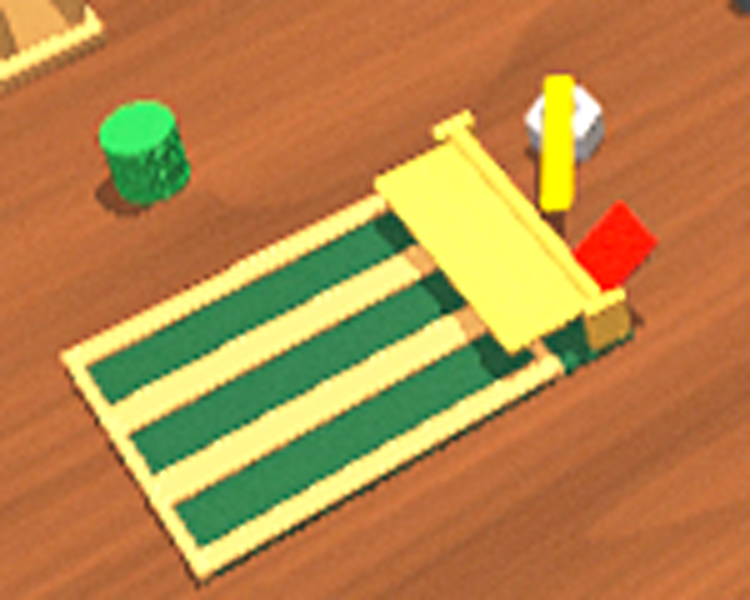

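View pics/e.png

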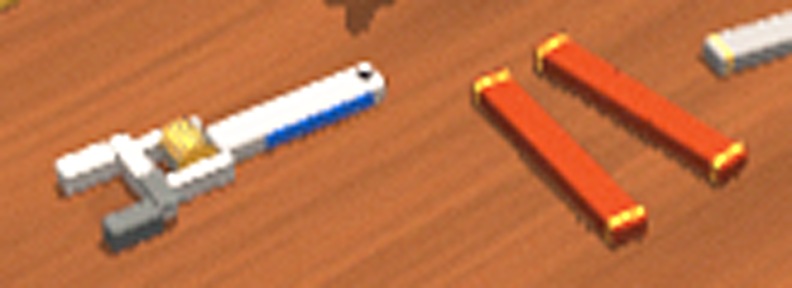

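```bash
python3 - <<'E'
from h import *
from scipy.optimize import least_squares
d=load('top0'); print('campos',cam(d)[:3,3], cam(load('side0'))[:3,3])
px=lambda x,y:(145+x/8-.44,165+y/8-.44)
obs=[((107,97),(71,92,4)),((105,165),(37,92,4)),((102,215),(17,92,4)),((98,287),(-17,92,4)),((95,335),(-37,92,4)),((90,402),(-71,92,4)),((455,90),(74,-76,29)),((447,415),(-74,-76,29))]
def tw(p,q):
    c,s=np.cos(p[2]),np.sin(p[2]); return [p[0]+c*q[0]/1e3-s*q[1]/1e3,p[1]+s*q[0]/1e3+c*q[1]/1e3,q[2]/1e3]
def res(p): return np.concatenate([w2pix(d,tw(p,q))-px(*o) for o,q in obs])
r=least_squares(res,[.6,.4,0]); print(r.x, r.fun.round(2))
p=r.x
for n,q in dict(hinge=(0,-128,29),tab=(-60,-158,54),bolt=(60,-184,22),s0=(-54,0,4),s2=(54,0,4)).items():
    print(n,np.round(tw(p,q),4), (np.array(w2pix(d,tw(p,q)))-[145-.44,165-.44])*8)
pb=lambda x,y:(260+x/6.5-.42,145+y/6.5-.42)
def W(x,y,z): return pix2w(d,*pb(x,y),z)
for n,a,b in [('pA',(569,250),(524,538)),('pB',(674,244),(691,538))]:
    A=W(*a,.016);B=W(*b,.016); print(n,A,B,(A+B)/2,np.linalg.norm(A-B),np.degrees(np.arctan2(*(A-B)[1::-1])))
A=W(455,153,.018);B=W(215,128,.03);print('hole',A,'worm',B,np.linalg.norm((A-B)[:2]))
for q in [(80,65),(65,183),(245,112),(470,130),(465,182)]: print(W(*q,.018))
print('mug',pix2w(d,360,137,.08),'chips',pix2w(d,180,147,.04))
E
```

```text
campos [ 0.31773734 -0.17499982  1.74482141] [-0.30382517  0.55496849  0.99175792]
[ 0.53534825  0.31440709 -0.04482578] [ 0.21 -0.07 -0.07  0.62 -0.01 -0.2  -0.03  0.06  0.05 -0.48  0.17  0.47
  0.28 -0.44 -0.6   0.05]
hinge [0.5296 0.1865 0.029 ] [564.72753849 252.0365751 ]
tab [0.4683 0.1593 0.054 ] [615.02116055 382.69906112]
bolt [0.587  0.1279 0.022 ] [697.19744503 123.22740055]
s0 [0.4814 0.3168 0.004 ] [291.91423459 372.25470239]
s2 [0.5893 0.312  0.004 ] [303.75805228 136.12506177]
pA [ 0.56486462 -0.28608732  0.016     ] [ 0.40676054 -0.25589173  0.016     ] [ 0.48581258 -0.27098953  0.016     ] 0.16096171371463835 -10.812457255843373
pB [ 0.56658238 -0.34425219  0.016     ] [ 0.40408951 -0.34718525  0.016     ] [ 0.48533595 -0.34571872  0.016     ] 0.16251933864889406 1.0340978333408934
hole [ 0.62058421 -0.2248045   0.018     ] worm [ 0.63622191 -0.09282914  0.03      ] 0.13289858754497863
[ 0.67626741 -0.0178609   0.018     ]
[ 0.60997809 -0.0085079   0.018     ]
[ 0.64698101 -0.1090924   0.018     ]
[ 0.6332763  -0.23352242  0.018     ]
[ 0.60416732 -0.22981999  0.018     ]
mug [ 0.71732834 -0.33307334  0.08      ] chips [0.71015277 0.31240883 0.04      ]
```

```bash
cat >> h.py <<'E'
TR=[0.53535,0.31441,-0.04483]
def tw(q,p=None):
    p=TR if p is None else p
    c,s=np.cos(p[2]),np.sin(p[2]); return np.array([p[0]+c*q[0]/1e3-s*q[1]/1e3,p[1]+s*q[0]/1e3+c*q[1]/1e3,q[2]/1e3])
def psi_now(s=None):
    s=s or st(); m=R.from_quat(s['tool_rot']).as_matrix(); return np.degrees(np.arctan2(m[1,0],m[0,0]))
def Rpsi(psi):
    a=np.radians(psi); return R.from_matrix(np.array([[np.cos(a),np.sin(a),0],[np.sin(a),-np.cos(a),0],[0,0,-1]]))
def plan(*tg):
    """each tg: (x,y,z,psi) ; prints shifts from present pose"""
    s=st(); p=np.array(s['tool_pos']); r=R.from_quat(s['tool_rot']); lp,lr=p,r
    print('t',round(s['time'],2),'pos',p.round(4),'psi',round(psi_now(s),2),'F',s['contact_force'].round(1),'op',round(s['opening'],4))
    for x,y,z,a in tg:
        t=np.array([x,y,z]); q=Rpsi(a); sh=r.inv().apply(t-p)*100; rv=(r.inv()*q).as_rotvec()
        n=max(np.linalg.norm(t-lp)/.0625,np.degrees((lr.inv()*q).magnitude())/10.7); print(sh.round(2).tolist(),rv.round(3).tolist(),'rows',round(n,1)); lp,lr=t,q
E
python3 - <<'E'
from h import *
t=tw((-60,-165,0)); print(t)
plan((.50,-.30,.3,45),(t[0],t[1],.12,87.4))
E
```

```text
[0.46801581 0.15226467 0.        ]
t 0.15 pos [ 0.2375 -0.6314  0.2217] psi 20.61 F [-0.2  0.4  0.7] op 0.0871
[36.23, -21.78, -7.8] [-0.001, -0.0, -0.426] rows 6.9
[49.16, -65.21, 10.27] [-0.001, -0.001, -1.166] rows 7.8
```

Request:
jog_arm([
  [36.2,-21.8,-7.8,0,0,-0.426,0],
  [36.2,-21.8,-7.8,0,0,-0.426,0],
  [36.2,-21.8,-7.8,0,0,-0.426,0],
  [36.2,-21.8,-7.8,0,0,-0.426,0],
  [36.2,-21.8,-7.8,0,0,-0.426,-1],
  [36.2,-21.8,-7.8,0,0,-0.426,-1],
  [36.2,-21.8,-7.8,0,0,-0.426,-1],
  [36.2,-21.8,-7.8,0,0,-0.426,-1],
  [36.2,-21.8,-7.8,0,0,-0.426,-1],
])

```text
time: 1.27
tool_pos: [0.4992, -0.3008, 0.3001]
tool_rot: [0.924, 0.383, -0.001, -0.0]
contact_force: [0.3, -0.8, 0.1]
opening: 0.0053
```

```bash
python3 - <<'E'
from h import *
snap('wrist','w1'); snap('top','top1')
t=tw((-60,-167,0)); print(t)
plan((t[0],t[1],.12,87.4))
E
```

```text
[0.46792618 0.15026668 0.        ]
t 1.38 pos [ 0.4985 -0.3019  0.3   ] psi 44.85 F [ 0.5 -0.3 -0.1] op 0.0019
[29.74, -34.19, 17.99] [-0.001, 0.001, -0.743] rows 7.8
```

View pics/w1.png

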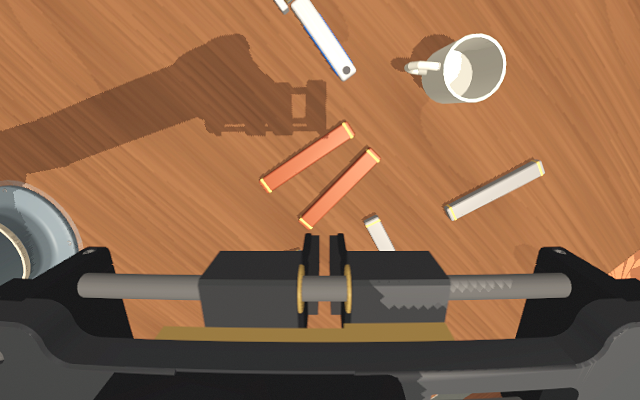

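View pics/top1.png

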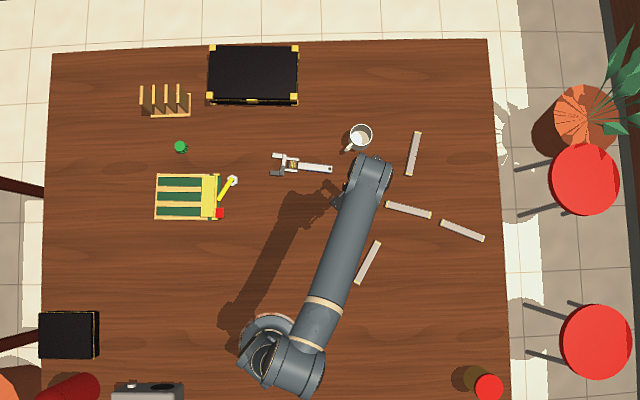

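Request:
jog_arm([
  [29.7,-34.2,18.0,0,0,-0.743,-1],
  [29.7,-34.2,18.0,0,0,-0.743,-1],
  [29.7,-34.2,18.0,0,0,-0.743,-1],
  [29.7,-34.2,18.0,0,0,-0.743,-1],
  [29.7,-34.2,18.0,0,0,-0.743,-1],
  [29.7,-34.2,18.0,0,0,-0.743,-1],
  [29.7,-34.2,18.0,0,0,-0.743,-1],
  [29.7,-34.2,18.0,0,0,-0.743,-1],
  [29.7,-34.2,18.0,0,0,-0.743,-1],
  [29.7,-34.2,18.0,0,0,-0.743,-1],
])

```text
time: 2.62
tool_pos: [0.4681, 0.1498, 0.1203]
tool_rot: [0.723, 0.691, -0.001, 0.0]
contact_force: [0.8, -0.6, 0.1]
opening: 0.0004
```

```bash
python3 - <<'E'
from h import *
snap('wrist','w2'); snap('side','s2')
crop('s2',100,180,300,340,4,'s2c')
t=tw((-60,-167,0)); 
plan((t[0],t[1],.06,87.4))
E
```

```text
t 2.73 pos [0.4685 0.1493 0.1207] psi 87.37 F [ 0.3 -0.4  0.2] op 0.0005
[0.1, -0.07, 6.07] [0.001, 0.001, -0.001] rows 1.0
```

View pics/w2.png

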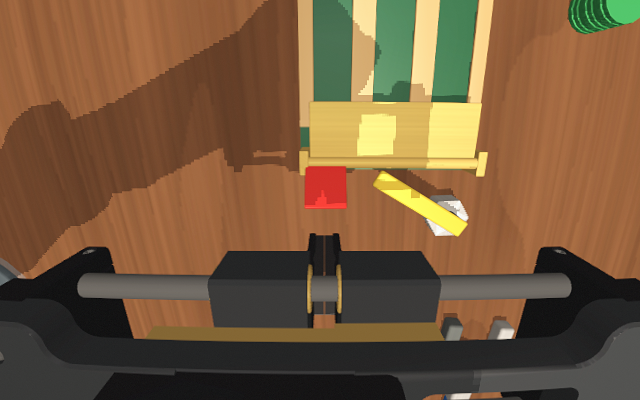

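View pics/s2c.png

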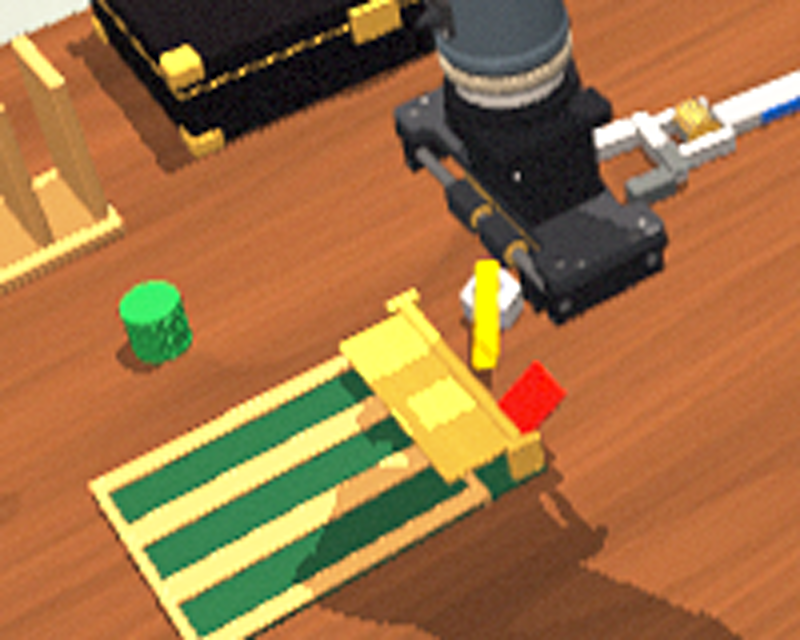

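Request:
jog_arm([
  [0.1,-0.1,6.0,0,0,0,-1],
  [0.1,-0.1,7.0,0,0,0,-1],
  [0.0,-0.1,8.0,0,0,0,-1],
  [0.0,-0.1,9.0,0,0,0,-1],
  [0.0,-0.1,9.8,0,0,0,-1],
  [0.0,-0.1,10.5,0,0,0,-1],
  [0.0,-0.1,10.8,0,0,0,-1],
  [0.0,-0.1,10.8,0,0,0,-1],
])

```text
time: 3.72
tool_pos: [0.4679, 0.1527, 0.0147]
tool_rot: [0.722, 0.692, 0.001, 0.001]
contact_force: [-4.0, -4.1, 22.0]
opening: 0.0004
```

```bash
python3 - <<'E'
from h import *
snap('wrist','w3'); snap('side','s3'); plan()
crop('s3',100,180,300,340,4,'s3c')
E
```

```text
t 3.83 pos [0.4679 0.1527 0.0147] psi 87.63 F [-3.8 -3.  22. ] op 0.0003
```

View pics/s3c.png

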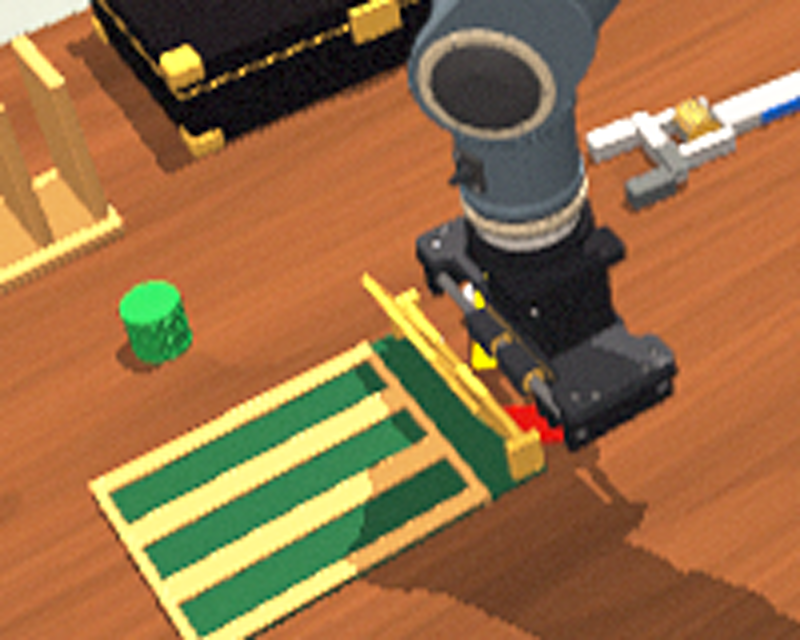

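```bash
python3 - <<'E'
from h import *
plan((.468,.153,.15,87.4),(.486,-.271,.15,-10.8))
E
```

```text
t 3.83 pos [0.4679 0.1527 0.0147] psi 87.63 F [-3.8 -3.  22. ] op 0.0003
[0.03, 0.05, -13.53] [0.003, -0.0, 0.004] rows 2.2
[-42.26, 3.6, -13.54] [0.002, -0.003, 1.718] rows 9.2
```

Request:
jog_arm([
  [0,0,-4,0,0,0,-1],
  [0,0,-9,0,0,0,-1],
  [0,0,-13.5,0,0,0.0,-0.2],
  [-42.3,3.6,-13.5,0,0,1.718,0.1],
  [-42.3,3.6,-13.5,0,0,1.718,0.1],
  [-42.3,3.6,-13.5,0,0,1.718,0.1],
  [-42.3,3.6,-13.5,0,0,1.718,0.1],
  [-42.3,3.6,-13.5,0,0,1.718,0.1],
  [-42.3,3.6,-13.5,0,0,1.718,0.1],
  [-42.3,3.6,-13.5,0,0,1.718,0.1],
  [-42.3,3.6,-13.5,0,0,1.718,0.1],
  [-42.3,3.6,-13.5,0,0,1.718,0.1],
])

```text
time: 5.32
tool_pos: [0.4857, -0.2726, 0.147]
tool_rot: [0.997, -0.083, 0.001, -0.0]
contact_force: [0.7, 1.3, 0.4]
opening: 0.0477
```

```bash
python3 - <<'E'
from h import *
snap('wrist','w4'); snap('top','top4'); snap('side','s4')
crop('s4',100,180,300,340,4,'s4c')
plan((.486,-.271,.15,-10.8))
E
```

```text
t 5.47 pos [ 0.4857 -0.2717  0.1473] psi -8.85 F [0.2 0.3 0.7] op 0.0476
[0.02, -0.08, -0.27] [-0.0, -0.001, 0.034] rows 0.2
```

View pics/w4.png

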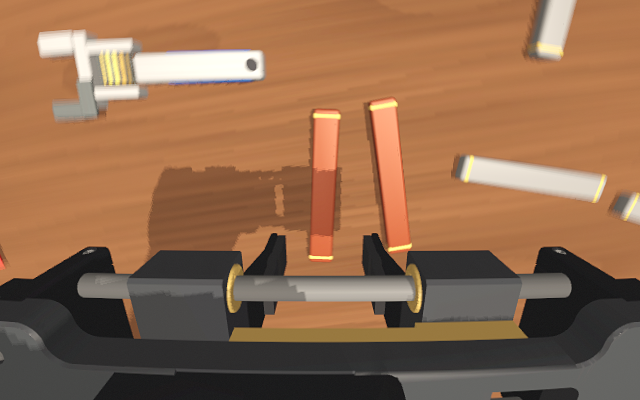

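View pics/s4c.png

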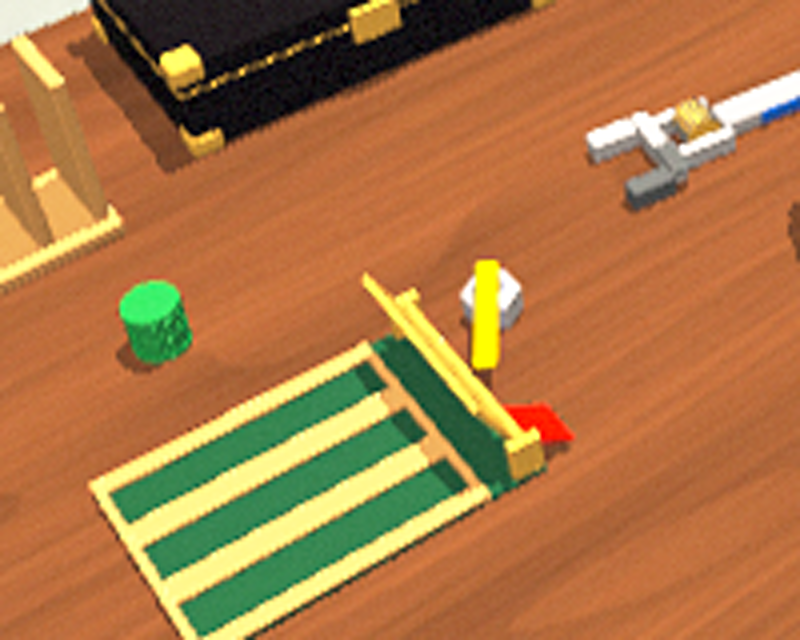

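```bash
python3 - <<'E'
from h import *
d=load('w4')
for a,b in [((326.5,116),(320.5,258)),((384,104),(400,247))]:
    A=pix2w(d,*a,.016);B=pix2w(d,*b,.016);print(A,B,(A+B)/2,np.linalg.norm(A-B),np.degrees(np.arctan2(*(A-B)[1::-1])))
E
```

```text
[ 0.56274488 -0.28842325  0.016     ] [ 0.40983735 -0.25622957  0.016     ] [ 0.48629112 -0.27232641  0.016     ] 0.15625986962035604 -11.889600544122741
[ 0.56483168 -0.34563365  0.016     ] [ 0.40847061 -0.34745292  0.016     ] [ 0.48665115 -0.34654328  0.016     ] 0.1563716569800941 0.666609677452717
```

Request:
jog_arm([
  [0,-0.0,5,0,0,0.044,0.1],
  [0,-0.0,10,0,0,0.044,0.1],
  [0,-0.0,13,0,0,0.044,0.1],
  [0,-0.0,14.1,0,0,0.044,0.1],
  [0,-0.0,14.1,0,0,0.044,0.1],
  [0,-0.0,14.1,0,0,0.044,-1],
  [0,-0.0,14.1,0,0,0.044,-1],
  [0,-0.0,14.1,0,0,0.044,-1],
  [0,-0.0,14.1,0,0,0.044,-1],
])

```text
time: 6.6
tool_pos: [0.4855, -0.2727, 0.0074]
tool_rot: [0.995, -0.101, 0.001, 0.0]
contact_force: [-0.6, 0.8, 5.3]
opening: 0.0253
```

```bash
python3 - <<'E'
from h import *
a=tw((-54,0,0)); b=tw((54,0,0)); print(a,b)
s=st();p=s['tool_pos']
plan((p[0],p[1],.15,-11.4),(b[0],b[1]-.02,.13,87.4))
E
```

```text
[0.48140425 0.31683001 0.        ] [0.58929575 0.31198999 0.        ]
t 6.6 pos [ 0.4855 -0.2727  0.0074] psi -11.6 F [-0.6  0.8  5.3] op 0.0253
[0.02, 0.01, -14.26] [0.0, -0.001, -0.003] rows 2.3
[-1.17, -57.4, -12.28] [0.001, -0.001, -1.728] rows 9.2
```

Request:
jog_arm([
  [0,0,-5,0,0,0,-1],
  [0,0,-10,0,0,0,-1],
  [0,0,-14.2,0,0,0,-1],
  [-1.2,-57.4,-12.3,0,0,-1.728,-1],
  [-1.2,-57.4,-12.3,0,0,-1.728,-1],
  [-1.2,-57.4,-12.3,0,0,-1.728,-1],
  [-1.2,-57.4,-12.3,0,0,-1.728,-1],
  [-1.2,-57.4,-12.3,0,0,-1.728,-1],
  [-1.2,-57.4,-12.3,0,0,-1.728,-1],
  [-1.2,-57.4,-12.3,0,0,-1.728,-1],
  [-1.2,-57.4,-12.3,0,0,-1.728,-1],
  [-1.2,-57.4,-12.3,0,0,-1.728,-1],
])

```text
time: 8.1
tool_pos: [0.5868, 0.2818, 0.1296]
tool_rot: [0.735, 0.678, -0.0, 0.0]
contact_force: [0.3, -0.6, -0.8]
opening: 0.0258
```

```bash
python3 - <<'E'
from h import *
snap('wrist','w5'); snap('side','s5'); 
b=tw((54,-3,0)); plan((b[0],b[1],.05,87.43))
E
```

```text
t 8.2 pos [0.5846 0.2898 0.1298] psi 85.74 F [-1.7  0.2  0.1] op 0.0252
[1.89, 0.33, 7.99] [-0.002, -0.008, -0.029] rows 1.3
```

View pics/w5.png

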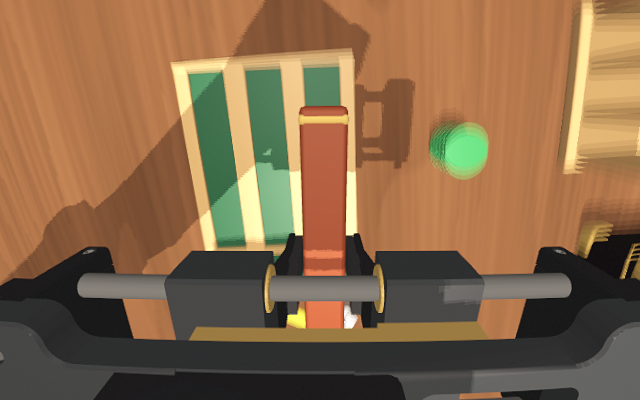

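View pics/s5.png

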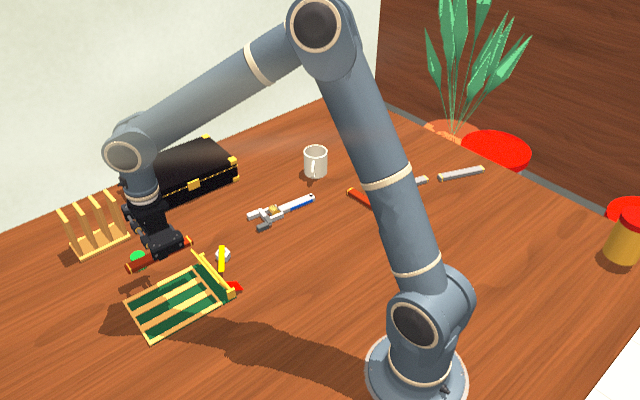

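Request:
jog_arm([
  [1.9,0.3,5,0,0,-0.03,-1],
  [1.9,0.3,7,0,0,-0.03,-1],
  [1.9,0.3,7,0,0,-0.03,-1],
  [1.9,0.3,7,0,0,-0.03,-1],
])

```text
time: 8.7
tool_pos: [0.5922, 0.2985, 0.0614]
tool_rot: [0.727, 0.686, 0.001, 0.001]
contact_force: [-0.6, 0.3, -1.1]
opening: 0.0257
```

```bash
python3 - <<'E'
from h import *
d=snap('wrist','w6');  
i=d['img'].copy()
for x in(-54,0,54):
    for y in (92,):
        q=[tw((x-17,y,8)),tw((x+17,y,8)),tw((x+17,-40,8)),tw((x-17,-40,8))]
        cv2.polylines(i,[np.array([w2pix(d,k)*16 for k in q]).astype(np.int32)],True,(255,0,255),1,cv2.LINE_AA,4)
cv2.imwrite('pics/w6o.png',i)
b=tw((54,-3,0)); plan((b[0],b[1],.012,87.43))
A=pix2w(d,324,119,d['tp'][2]+.009); print(A-d['tp'])
E
```

```text
t 8.75 pos [0.5924 0.2988 0.0617] psi 86.71 F [-0.8 -0.3 -0.3] op 0.0253
[1.0, -0.4, 4.97] [0.003, -0.001, -0.013] rows 0.8
[0.00481979 0.07829044 0.009     ]
```

View pics/w6o.png

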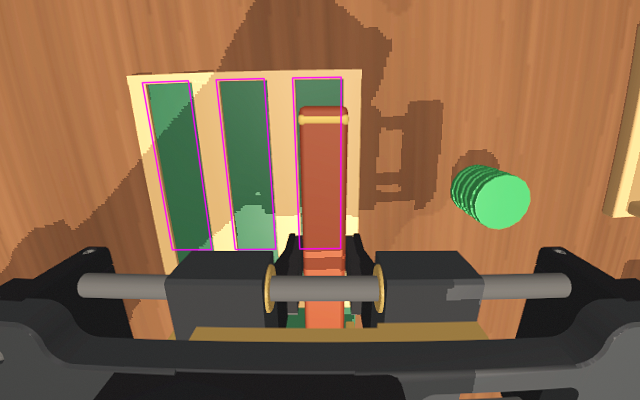

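Request:
jog_arm([
  [1.0,-0.3,0,0,0,-0.013,-1],
  [1.0,-0.3,2,0,0,-0.013,-1],
  [1.0,-0.3,4,0,0,-0.013,-1],
  [1.0,-0.3,4.9,0,0,-0.013,-1],
  [1.0,-0.3,4.9,0,0,-0.013,-1],
  [1.0,-0.3,4.9,0,0,-0.013,-1],
])

```text
time: 9.5
tool_pos: [0.5876, 0.3081, 0.011]
tool_rot: [0.722, 0.692, -0.002, 0.0]
contact_force: [-4.4, -3.7, 8.8]
opening: 0.0259
```

```bash
python3 - <<'E'
from h import *
plan(); b=tw((54,-3,0));print(b); snap('wrist','w7')
E
```

```text
t 9.5 pos [0.5876 0.3081 0.011 ] psi 87.52 F [-4.4 -3.7  8.8] op 0.0259
[0.5891613 0.308993  0.       ]
```

View pics/w7.png

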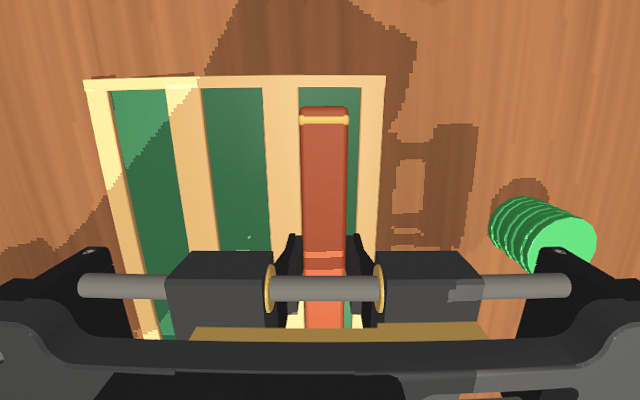

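Request:
jog_arm([
  [0,0.2,-0.1,0,0,0,-1],
  [0,0.2,-0.1,0,0,0,0.1],
  [0,0.2,-0.1,0,0,0,0.1],
  [0,0.2,-4,0,0,0,0.1],
  [0,0.2,-9,0,0,0,0.1],
  [0,0.2,-12,0,0,0,0.1],
  [0,0.2,-12,0,0,0,0.1],
])

```text
time: 10.42
tool_pos: [0.5922, 0.3103, 0.1337]
tool_rot: [0.722, 0.692, 0.003, 0.001]
contact_force: [-0.2, -0.5, 0.1]
opening: 0.0481
```

```bash
python3 - <<'E'
from h import *
snap('wrist','w8'); snap('top','top8'); 
crop('top8',145,120,425,330,2.8,'t8')
plan((.4865,-.3462,.15,.8))
E
```

```text
t 10.53 pos [0.5905 0.3086 0.1301] psi 87.53 F [-0.   0.  -0.2] op 0.0478
[-65.87, -7.57, -1.93] [0.0, 0.001, 1.514] rows 10.6
```

View pics/w8.png

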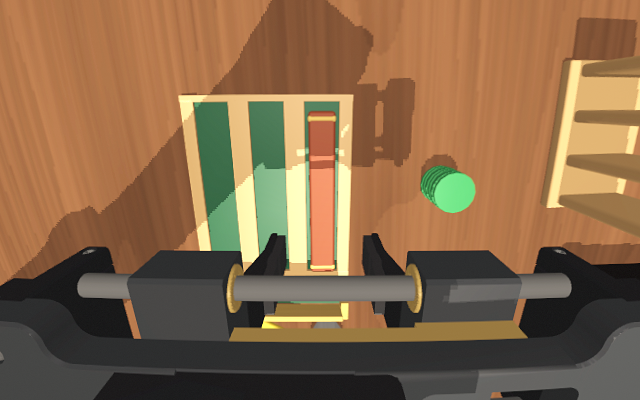

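View pics/t8.png

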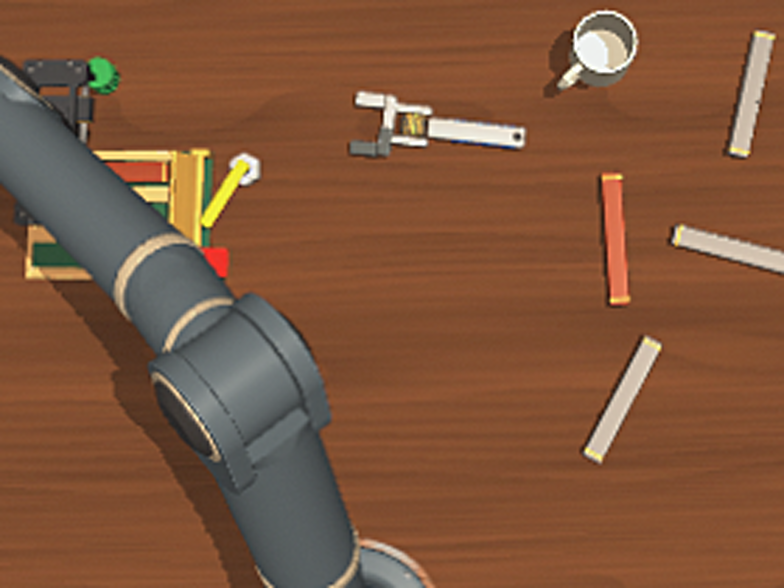

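Request:
jog_arm([
  [-65.9,-7.6,-1.9,0,0,1.514,0.1],
  [-65.9,-7.6,-1.9,0,0,1.514,0.1],
  [-65.9,-7.6,-1.9,0,0,1.514,0.1],
  [-65.9,-7.6,-1.9,0,0,1.514,0.1],
  [-65.9,-7.6,-1.9,0,0,1.514,0.1],
  [-65.9,-7.6,-1.9,0,0,1.514,0.1],
  [-65.9,-7.6,-1.9,0,0,1.514,0.1],
  [-65.9,-7.6,-1.9,0,0,1.514,0.1],
  [-65.9,-7.6,-1.9,0,0,1.514,0.1],
  [-65.9,-7.6,-1.9,0,0,1.514,0.1],
  [-65.9,-7.6,-1.9,0,0,1.514,0.1],
  [-65.9,-7.6,-1.9,0,0,1.514,0.1],
])

```text
time: 12.02
tool_pos: [0.4836, -0.35, 0.1478]
tool_rot: [1.0, 0.003, -0.002, 0.0]
contact_force: [-0.6, 0.2, -0.4]
opening: 0.0474
```

```bash
python3 - <<'E'
from h import *
snap('wrist','w9'); plan((.4865,-.3462,.008,.8))
E
```

```text
t 12.07 pos [ 0.4848 -0.3471  0.1479] psi 0.59 F [ 0.2  1.8 -0.1] op 0.048
[0.22, -0.06, 13.99] [-0.002, 0.003, -0.004] rows 2.2
```

View pics/w9.png

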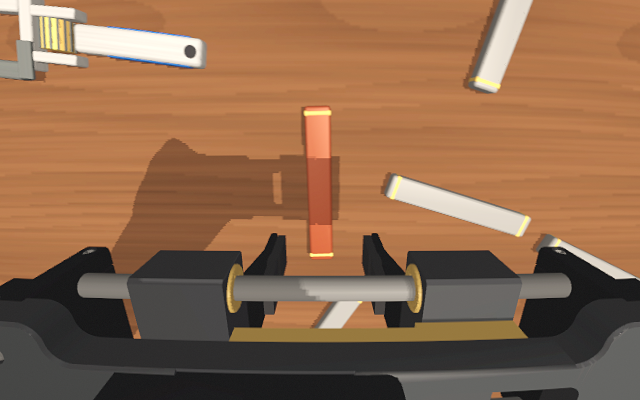

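```bash
python3 - <<'E'
from h import *
d=load('w9')
A=pix2w(d,317.5,112.5,.016);B=pix2w(d,320.5,254.5,.016);print(d['tp'],A,B,(A+B)/2,np.linalg.norm(A-B),np.degrees(np.arctan2(*(A-B)[1::-1])))
m=(A+B)/2
plan((m[0],m[1],.008,1))
E
```

```text
[ 0.48362123 -0.35001958  0.14777121] [ 0.56480178 -0.34380301  0.016     ] [ 0.40924251 -0.34708737  0.016     ] [ 0.48702214 -0.34544519  0.016     ] 0.15559393823773082 1.209522618648504
t 12.07 pos [ 0.4848 -0.3471  0.1479] psi 0.59 F [ 0.2  1.8 -0.1] op 0.048
[0.27, -0.14, 13.99] [-0.002, 0.003, -0.007] rows 2.2
```

Request:
jog_arm([
  [0.2,0,5,0,0,-0.007,0.1],
  [0.2,0,10,0,0,-0.007,0.1],
  [0.2,0,13,0,0,-0.007,0.1],
  [0.2,0,14.1,0,0,-0.007,0.1],
  [0.2,0,14.1,0,0,-0.007,0.1],
  [0.2,0,14.1,0,0,-0.007,-1],
  [0.2,0,14.1,0,0,-0.007,-1],
  [0.2,0,14.1,0,0,-0.007,-1],
  [0.2,0,14.1,0,0,-0.007,-1],
])

```text
time: 13.2
tool_pos: [0.489, -0.3463, 0.0099]
tool_rot: [1.0, 0.01, 0.001, 0.0]
contact_force: [-0.9, -0.1, 4.3]
opening: 0.026
```

```bash
python3 - <<'E'
from h import *
a=tw((-54,-3,0)); print(a)
s=st();p=s['tool_pos']
plan((p[0],p[1],.15,.8),(a[0]+.001,a[1],.13,87.43))
E
```

```text
[0.48126981 0.31383302 0.        ]
t 13.2 pos [ 0.489  -0.3463  0.0099] psi 1.19 F [-0.9 -0.1  4.3] op 0.026
[0.02, 0.01, -14.01] [0.001, -0.001, 0.007] rows 2.2
[0.71, -66.01, -12.07] [0.002, -0.0, -1.505] rows 10.6
```

Request:
jog_arm([
  [0,0,-6,0,0,0,-1],
  [0,0,-12,0,0,0,-1],
  [0.7,-66.2,-12,0,0,-1.505,-1],
  [0.7,-66.2,-12,0,0,-1.505,-1],
  [0.7,-66.2,-12,0,0,-1.505,-1],
  [0.7,-66.2,-12,0,0,-1.505,-1],
  [0.7,-66.2,-12,0,0,-1.505,-1],
  [0.7,-66.2,-12,0,0,-1.505,-1],
  [0.7,-66.2,-12,0,0,-1.505,-1],
  [0.7,-66.2,-12,0,0,-1.505,-1],
  [0.7,-66.2,-12,0,0,-1.505,-1],
  [0.7,-66.2,-12,0,0,-1.505,-1],
])

```text
time: 14.7
tool_pos: [0.4821, 0.2804, 0.1288]
tool_rot: [0.723, 0.691, -0.0, 0.0]
contact_force: [0.4, -0.6, -0.9]
opening: 0.0253
```

```bash
python3 - <<'E'
from h import *
b=tw((-54,-1,0)); plan((b[0]+.001,b[1],.06,87.43))
E
```

```text
t 14.7 pos [0.4821 0.2804 0.1288] psi 87.38 F [ 0.4 -0.6 -0.9] op 0.0253
[3.55, -0.14, 6.88] [0.0, 0.0, -0.001] rows 1.2
```

Request:
jog_arm([
  [0,0,3,0,0,0,-1],
  [0,0,6.8,0,0,0,-1],
  [0,0,6.8,0,0,0,-1],
  [0,0,6.8,0,0,0,-1],
])

```text
time: 15.2
tool_pos: [0.4824, 0.2788, 0.0617]
tool_rot: [0.723, 0.691, 0.0, 0.0]
contact_force: [0.3, -0.2, -1.1]
opening: 0.0253
```

```bash
python3 - <<'E'
from h import *
d=snap('wrist','w10')
b=tw((-54,-1,0)); plan((b[0]+.001,b[1],.014,87.43))
E
```

```text
t 15.25 pos [0.4827 0.2789 0.0621] psi 87.38 F [-0.3 -0.1  0.3] op 0.0253
[3.69, -0.21, 4.81] [0.001, -0.0, -0.001] rows 1.0
```

View pics/w10.png

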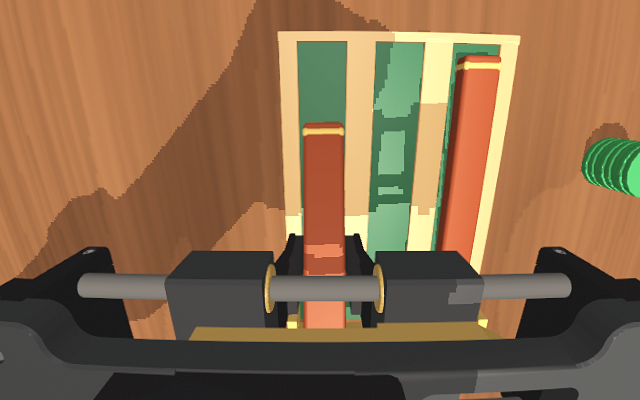

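```bash
python3 - <<'E'
from h import *
d=load('w10')
A=pix2w(d,323,131,d['tp'][2]+.006); B=pix2w(d,323,131,d['tp'][2]+.009); print(A-d['tp'],B-d['tp'])
E
```

```text
[0.00306897 0.07213027 0.006     ] [0.00308708 0.07232979 0.009     ]
```

Request:
jog_arm([
  [4.1,-0.15,0,0,0,0,-1],
  [4.1,-0.15,0,0,0,0,-1],
  [4.1,-0.15,2,0,0,0,-1],
  [4.1,-0.15,4,0,0,0,-1],
  [4.1,-0.15,4.7,0,0,0,-1],
  [4.1,-0.15,4.7,0,0,0,-1],
  [4.1,-0.15,4.7,0,0,0,-1],
])

```text
time: 16.12
tool_pos: [0.4822, 0.3199, 0.0133]
tool_rot: [0.723, 0.691, -0.0, -0.0]
contact_force: [-0.4, -0.3, -1.2]
opening: 0.0254
```

```bash
python3 - <<'E'
from h import *
plan(); snap('wrist','w11')
E
```

```text
t 16.12 pos [0.4822 0.3199 0.0133] psi 87.42 F [-0.4 -0.3 -1.2] op 0.0254
```

View pics/w11.png

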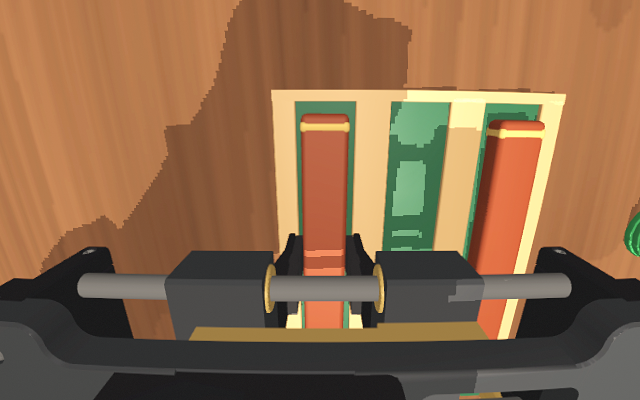

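Request:
jog_arm([
  [0,0,0,0,0,0,0.1],
  [0,0,0,0,0,0,0.1],
  [0,0,-4,0,0,0,0.1],
  [0,0,-9,0,0,0,0],
  [0,0,-12,0,0,0,-1],
  [0,0,-12,0,0,0,-1],
])

```text
time: 16.92
tool_pos: [0.4838, 0.3213, 0.1367]
tool_rot: [0.723, 0.691, 0.003, 0.001]
contact_force: [0.3, -0.4, -1.1]
opening: 0.031
```

```bash
python3 - <<'E'
from h import *
snap('top','top12'); snap('wrist','w12')
T=lambda y,z:(*tw((-40,y,0))[:2],z,87.43)
plan(T(-142,.13),T(-142,.06),T(-112,.058),T(-99,.05),T(-97,.04),T(-97,.03),T(-97,.027))
E
```

```text
t 17.02 pos [0.4822 0.3196 0.1335] psi 87.41 F [ 0.5 -0.1 -0.5] op 0.0234
[-14.48, 1.33, 0.36] [-0.0, 0.001, -0.0] rows 2.3
[-14.47, 1.33, 7.36] [-0.0, 0.001, -0.0] rows 1.1
[-11.47, 1.33, 7.56] [-0.0, 0.001, -0.0] rows 0.5
[-10.17, 1.33, 8.36] [-0.0, 0.001, -0.0] rows 0.2
[-9.97, 1.33, 9.36] [-0.0, 0.001, -0.0] rows 0.2
[-9.97, 1.33, 10.36] [-0.0, 0.001, -0.0] rows 0.2
[-9.97, 1.33, 10.66] [-0.0, 0.001, -0.0] rows 0.0
```

View pics/w12.png

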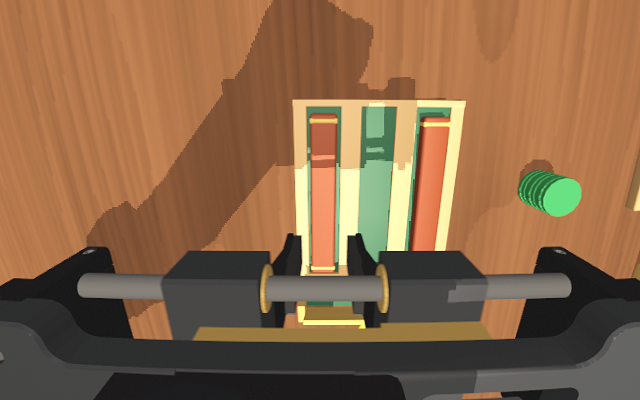

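Both pushers lie in their compartments (slot 0 at column ~323, slot 2 at ~435). Now I will shut the flap.

Request:
jog_arm([
  [-14.5,1.3,0,0,0,0,-1],
  [-14.5,1.3,0,0,0,0,-1],
  [-14.5,1.3,0.5,0,0,0,-1],
  [-14.5,1.3,4,0,0,0,-1],
  [-14.5,1.3,7.4,0,0,0,-1],
  [-13.0,1.3,7.5,0,0,0,-1],
  [-11.5,1.3,7.6,0,0,0,-1],
  [-10.2,1.3,8.4,0,0,0,-1],
  [-10.0,1.3,9.4,0,0,0,-1],
  [-10.0,1.3,10.2,0,0,0,-1],
  [-10.0,1.3,10.6,0,0,0,-1],
  [-10.0,1.3,10.6,0,0,0,-1],
])

```text
time: 18.52
tool_pos: [0.4912, 0.2206, 0.0293]
tool_rot: [0.723, 0.691, 0.001, 0.0]
contact_force: [-2.3, 0.3, 11.6]
opening: 0.0005
```

```bash
python3 - <<'E'
from h import *
plan(); snap('side','s13'); crop('s13',100,180,300,340,4,'s13c')
E
```

```text
t 18.52 pos [0.4912 0.2206 0.0293] psi 87.43 F [-2.3  0.3 11.6] op 0.0005
```

View pics/s13c.png

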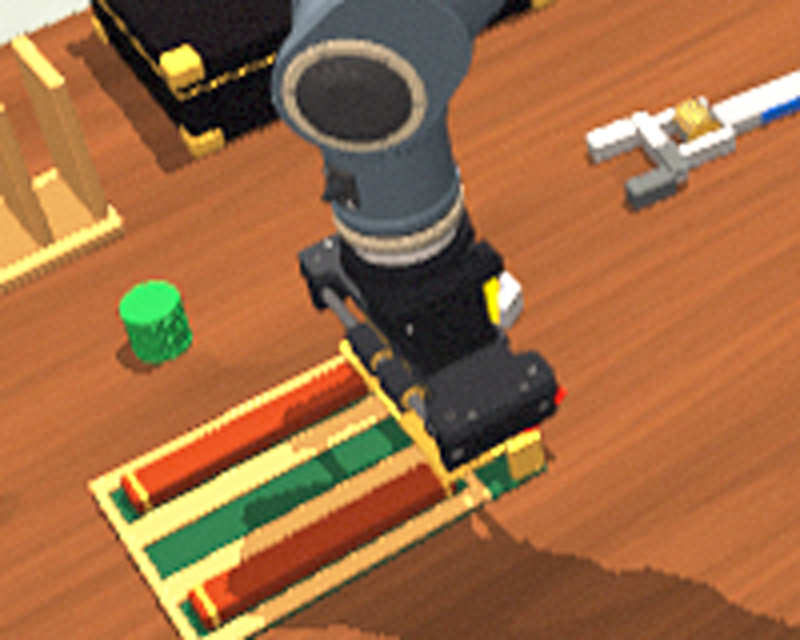

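```bash
python3 - <<'E'
from h import *
plan((.491,.2206,.16,87.4),(.6,-.18,.22,83))
E
```

```text
t 18.57 pos [0.4912 0.2206 0.0293] psi 87.43 F [-2.5 -0.5 11.7] op 0.0008
[0.02, -0.0, -13.07] [0.001, -0.001, 0.0] rows 2.1
[-39.51, 12.69, -19.1] [0.001, -0.001, 0.077] rows 6.7
```

Request:
jog_arm([
  [0,0,0.2,0,0,0,-1],
  [0,0,-4,0,0,0,-1],
  [0,0,-9,0,0,0,-1],
  [0,0,-13,0,0,0,-0.5],
  [-39.5,12.7,-19,0,0,0.077,0.2],
  [-39.5,12.7,-19,0,0,0.077,0.2],
  [-39.5,12.7,-19,0,0,0.077,0.2],
  [-39.5,12.7,-19,0,0,0.077,0.2],
  [-39.5,12.7,-19,0,0,0.077,0.2],
  [-39.5,12.7,-19,0,0,0.077,0.2],
  [-39.5,12.7,-19,0,0,0.077,0.2],
  [-39.5,12.7,-19,0,0,0.077,0.2],
])

```text
time: 20.08
tool_pos: [0.5997, -0.1868, 0.2172]
tool_rot: [0.752, 0.659, -0.001, 0.001]
contact_force: [-0.3, 0.4, -0.4]
opening: 0.052
```

```bash
python3 - <<'E'
from h import *
snap('wrist','w14'); snap('side','s14'); snap('top','top14'); crop('s14',100,180,400,340,2.6,'s14c')
plan()
E
```

```text
t 20.23 pos [ 0.5995 -0.1797  0.2174] psi 83.06 F [ 0.  -0.5 -0.3] op 0.0525
```

View pics/w14.png

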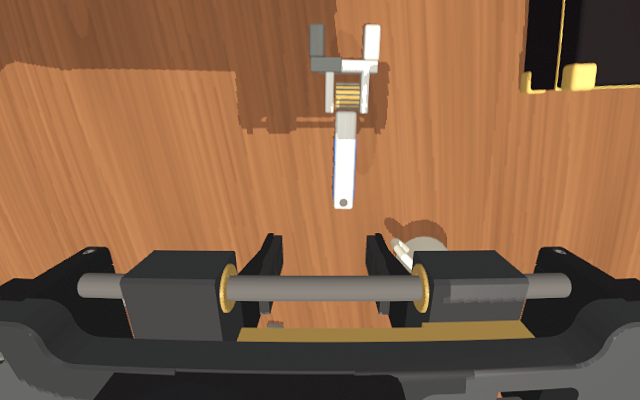

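View pics/s14c.png

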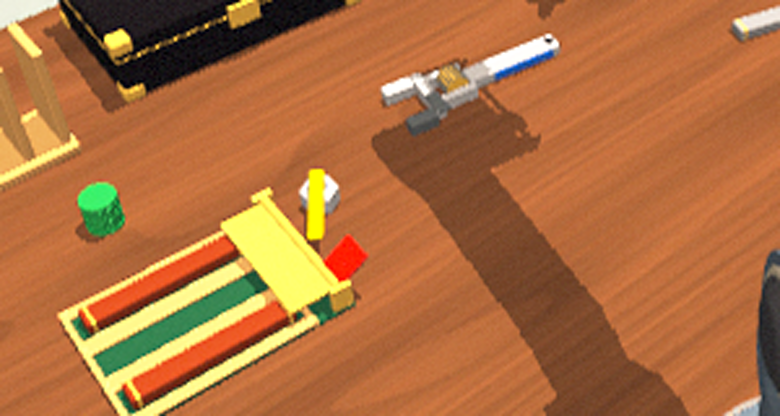

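```bash
python3 - <<'E'
from h import *
d=load('w14'); print(d['tp'])
W=lambda u,v,z:pix2w(d,u,v,z).round(4)
H=W(343.5,202.5,.018);K=W(347,95,.03)
print('hole',H,'worm',K,np.degrees(np.arctan2(*(K-H)[1::-1])),np.linalg.norm((K-H)[:2]))
for q in [(310,25),(324,25),(364,25),(381,25),(311,70),(379,70),(328,112),(370,112),(334,208),(354,208),(336,112),(356,112)]: print(q,W(*q,.018))
crop('top14',260,145,380,235,6.5,'t14')
crop('w14',290,10,400,230,3.5,'w14c')
E
```

```text
[ 0.59965391 -0.18680415  0.21719294]
hole [ 0.621  -0.2242  0.018 ] worm [ 0.6392 -0.0915  0.03  ] 82.19052319925876 0.13394226368103535
(310, 25) [ 0.6073 -0.0107  0.018 ]
(324, 25) [ 0.6229 -0.0128  0.018 ]
(364, 25) [ 0.6676 -0.0185  0.018 ]
(381, 25) [ 0.6867 -0.0208  0.018 ]
(311, 70) [ 0.6017 -0.0579  0.018 ]
(379, 70) [ 0.6804 -0.0681  0.018 ]
(328, 112) [ 0.6153 -0.1075  0.018 ]
(370, 112) [ 0.6657 -0.114   0.018 ]
(334, 208) [ 0.6076 -0.2302  0.018 ]
(354, 208) [ 0.6341 -0.2337  0.018 ]
(336, 112) [ 0.6249 -0.1087  0.018 ]
(356, 112) [ 0.6489 -0.1119  0.018 ]
```

View pics/w14c.png

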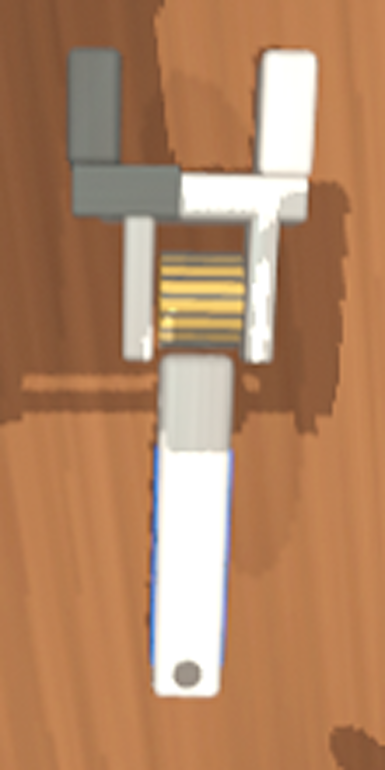

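View pics/t14.png

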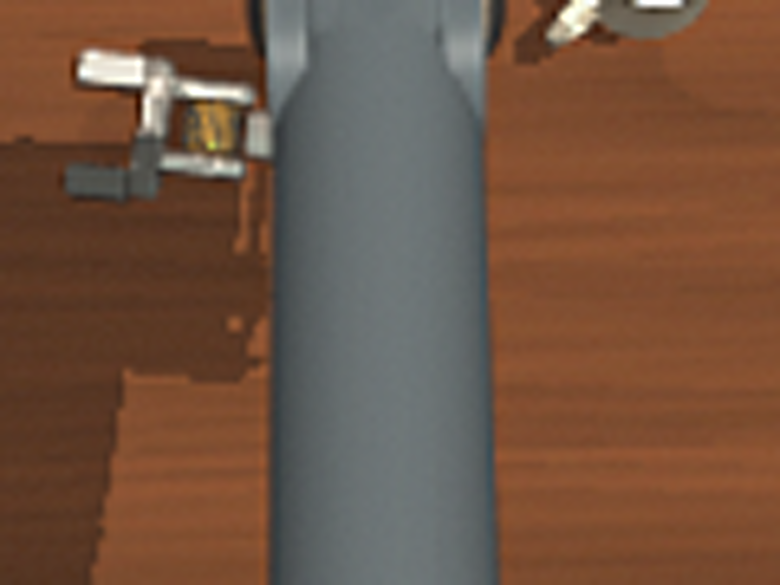

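```bash
python3 - <<'E'
from h import *
plan((.630,-.162,.10,82.4),(.630,-.162,.007,82.4))
E
```

```text
t 20.23 pos [ 0.5995 -0.1797  0.2174] psi 83.06 F [ 0.  -0.5 -0.3] op 0.0525
[2.11, 2.83, 11.74] [-0.001, -0.001, 0.012] rows 2.0
[2.11, 2.84, 21.04] [-0.001, -0.001, 0.012] rows 1.5
```

Request:
jog_arm([
  [2.1,2.8,6,0,0,0.012,0.2],
  [2.1,2.8,12,0,0,0.012,0.2],
  [2.1,2.8,15,0,0,0.012,0.2],
  [2.1,2.8,15,0,0,0.012,0.2],
])

```text
time: 20.72
tool_pos: [0.628, -0.1611, 0.0651]
tool_rot: [0.752, 0.659, -0.002, -0.003]
contact_force: [-0.3, 0.6, 0.9]
opening: 0.052
```

```bash
python3 - <<'E'
from h import *
plan((.630,-.162,.007,82.4)); snap('wrist','w15')
E
```

```text
t 20.73 pos [ 0.628  -0.1611  0.0651] psi 82.49 F [-0.3  0.6  0.9] op 0.052
[-0.07, 0.25, 5.8] [-0.007, -0.001, 0.002] rows 0.9
```

View pics/w15.png

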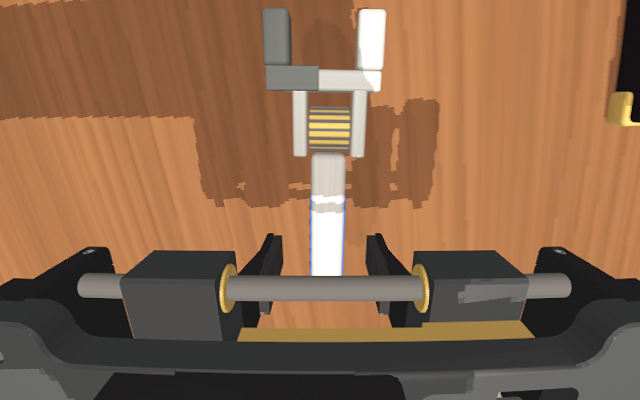

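Request:
jog_arm([
  [0,0.2,3,0,0,0,0.2],
  [0,0.2,5,0,0,0,0.2],
  [0,0.2,5.8,0,0,0,0.2],
  [0,0.2,5.8,0,0,0,-0.5],
  [0,0.2,5.8,0,0,0,-1],
  [0,0.2,5.8,0,0,0,-1],
  [0,0.2,5.8,0,0,0,-1],
])

```text
time: 21.65
tool_pos: [0.6308, -0.1635, 0.0104]
tool_rot: [0.753, 0.658, -0.001, -0.001]
contact_force: [-5.2, 1.3, 5.0]
opening: 0.0254
```

```bash
python3 - <<'E'
from h import *
plan(); d=snap('wrist','w16'); crop('w16',200,0,440,270,2.8,'w16c')
E
```

```text
t 21.65 pos [ 0.6308 -0.1635  0.0104] psi 82.31 F [-5.2  1.3  5. ] op 0.0254
```

View pics/w16c.png

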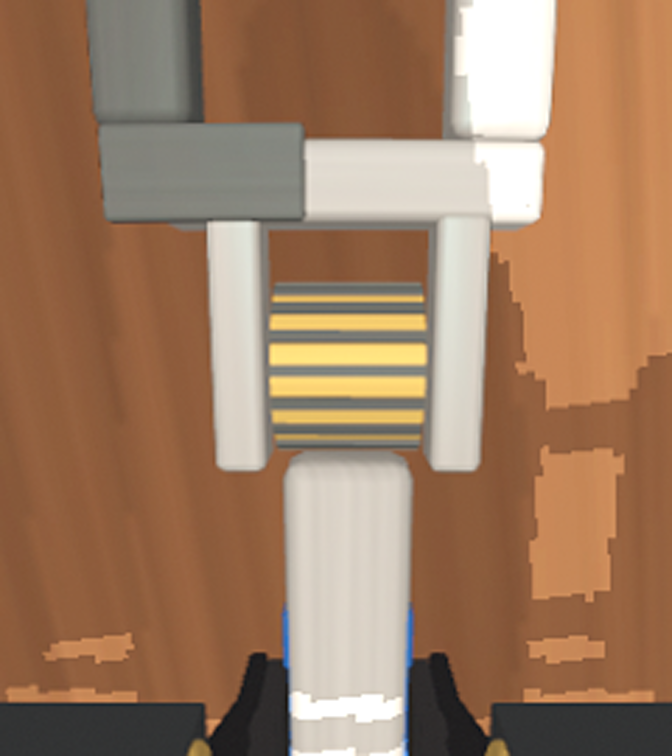

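```bash
python3 - <<'E'
from h import *
d=load('w16'); tp=d['tp'];r=R.from_quat(d['tq'])
def Tl(u,v,z): return r.inv().apply(pix2w(d,200+u/2.8-.3,v/2.8-.3,z)-tp).round(4)
z0=.018
for n,q in dict(fixj_a=(455,20),fixj_b=(450,120),bridge=(380,140),barL=(208,300),barR=(488,300),barLend=(240,470),barRend=(455,470),movj=(200,60),hL=(287,560),hR=(410,560),dark=(200,122)).items(): print(n,Tl(*q,z0))
print('worm',Tl(348,365,.030),Tl(270,365,.02),Tl(426,365,.02))
E
```

```text
fixj_a [ 0.1303  0.0185 -0.0078]
fixj_b [ 0.1147  0.0181 -0.0078]
bridge [ 0.1114  0.006  -0.0077]
barL [ 0.0846 -0.0253 -0.0076]
barR [ 0.0845  0.026  -0.0078]
barLend [ 0.0529 -0.0207 -0.0076]
barRend [ 0.0529  0.0211 -0.0077]
movj [ 0.1243 -0.025  -0.0076]
hL [ 0.0346 -0.0119 -0.0076]
hR [ 0.0346  0.0128 -0.0077]
dark [ 0.1145 -0.0254 -0.0076]
worm [ 0.0736  0.0004 -0.0197] [ 0.073  -0.0141 -0.0096] [ 0.073   0.0148 -0.0097]
```

```bash
python3 - <<'E'
from h import *
w=[]
P0=np.array([.6308,-.1635]);P1=np.array([.690,-.048])
for k in range(1,8):
    a=P0+(P1-P0)*k/7; w.append((*a,.0115,82.3+38.1*min(1,k/6)))
plan(*w)
print(tw((60,-184,22)))
E
```

```text
t 21.7 pos [ 0.6308 -0.1636  0.0104] psi 82.31 F [-4.2  0.2  5.3] op 0.0253
[1.75, 0.61, -0.12] [-0.003, 0.001, -0.111] rows 0.6
[3.5, 1.23, -0.12] [-0.003, 0.0, -0.222] rows 0.6
[5.25, 1.85, -0.12] [-0.003, 0.0, -0.332] rows 0.6
[7.0, 2.46, -0.13] [-0.003, -0.0, -0.443] rows 0.6
[8.75, 3.08, -0.13] [-0.003, -0.0, -0.554] rows 0.6
[10.5, 3.7, -0.13] [-0.003, -0.0, -0.665] rows 0.6
[12.24, 4.32, -0.14] [-0.003, -0.0, -0.665] rows 0.3
[0.58704376 0.12790596 0.022     ]
```

Request:
jog_arm([
  [0,0,-0.3,0,0,0,-1],
  [1.8,0.6,-0.3,0,0,-0.111,-1],
  [3.5,1.2,-0.3,0,0,-0.222,-1],
  [5.2,1.8,-0.3,0,0,-0.332,-1],
  [7.0,2.5,-0.3,0,0,-0.443,-1],
  [8.7,3.1,-0.3,0,0,-0.554,-1],
  [10.5,3.7,-0.3,0,0,-0.665,-1],
  [12.2,4.3,-0.3,0,0,-0.665,-1],
  [12.2,4.3,-0.3,0,0,-0.665,-1],
])

```text
time: 22.82
tool_pos: [0.692, -0.0459, 0.0128]
tool_rot: [0.496, 0.868, 0.001, -0.0]
contact_force: [0.3, -0.4, -4.7]
opening: 0.0253
```

```bash
python3 - <<'E'
from h import *
plan(); d=snap('wrist','w17');snap('side','s17');crop('s17',100,150,400,310,2.6,'s17c')
E
```

```text
t 22.82 pos [ 0.692  -0.0459  0.0128] psi 120.49 F [ 0.3 -0.4 -4.7] op 0.0253
```

View pics/w17.png

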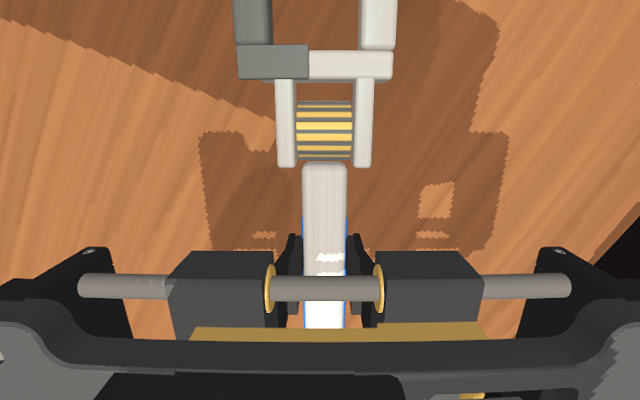

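View pics/s17c.png

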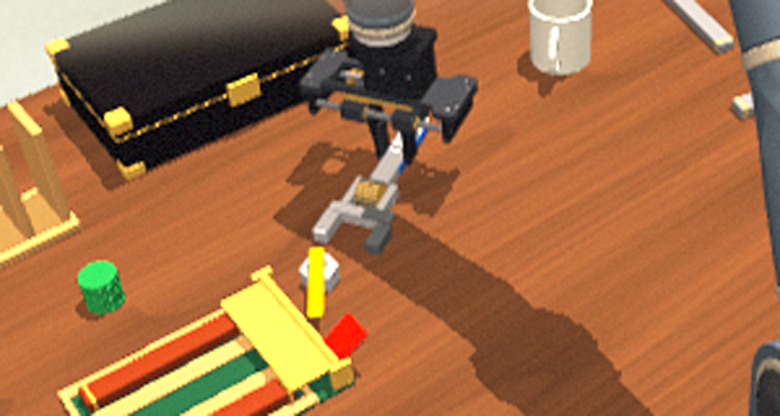

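Request:
jog_arm([
  [1.5,0.1,0,0,0,0,-1],
  [3,0.1,0,0,0,0,-1],
  [4,0.1,0,0,0,0,-1],
  [4.5,0.1,0,0,0,0,-1],
  [4.5,0.1,0,0,0,0,-1],
])

```text
time: 23.55
tool_pos: [0.6693, -0.0087, 0.0131]
tool_rot: [0.496, 0.868, -0.0, 0.0]
contact_force: [-0.3, 0.6, -4.0]
opening: 0.0256
```

```bash
python3 - <<'E'
from h import *
plan(); d=snap('side','s18');t=snap('top','top18');crop('s18',180,180,300,280,6.5,'s18c');crop('top18',200,150,300,230,7,'t18c')
E
```

```text
t 23.55 pos [ 0.6693 -0.0087  0.0131] psi 120.47 F [-0.3  0.6 -4. ] op 0.0256
```

View pics/s18c.png

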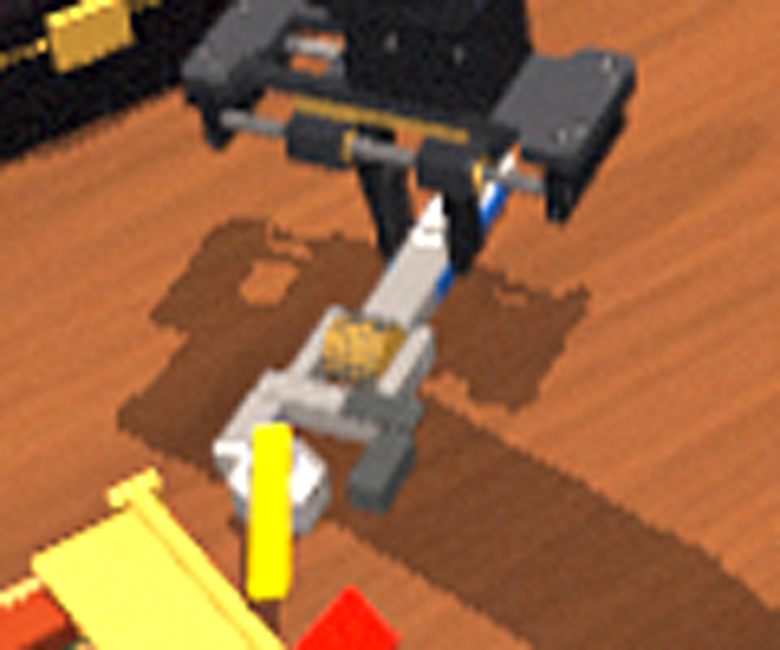

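View pics/t18c.png

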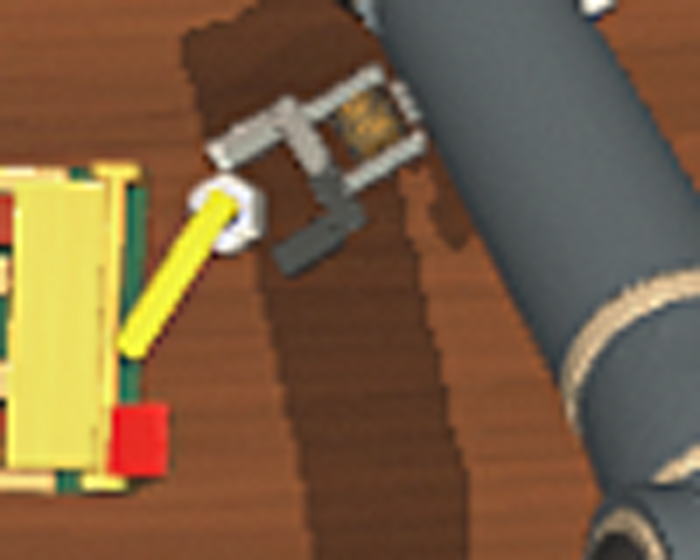

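Request:
jog_arm([
  [0,0.25,0,0,0,0,-1],
  [0.6,0.25,0,0,0,0,-1],
  [1.2,0.25,0,0,0,0,-1],
  [1.8,0.25,0,0,0,0,-1],
  [2.2,0.25,0,0,0,0,-1],
  [2.2,0.25,0,0,0,0,-1],
  [2.2,0.25,0,0,0,0,-1],
])

```text
time: 24.52
tool_pos: [0.6606, 0.0108, 0.013]
tool_rot: [0.497, 0.868, -0.0, 0.0]
contact_force: [0.1, 0.1, -4.9]
opening: 0.0254
```

```bash
python3 - <<'E'
from h import *
plan(); d=snap('side','s19');t=snap('top','top19');crop('s19',180,180,300,280,6.5,'s19c');crop('top19',200,150,300,230,7,'t19c');snap('wrist','w19')
E
```

```text
t 24.52 pos [0.6606 0.0108 0.013 ] psi 120.41 F [ 0.1  0.1 -4.9] op 0.0254
```

View pics/s19c.png

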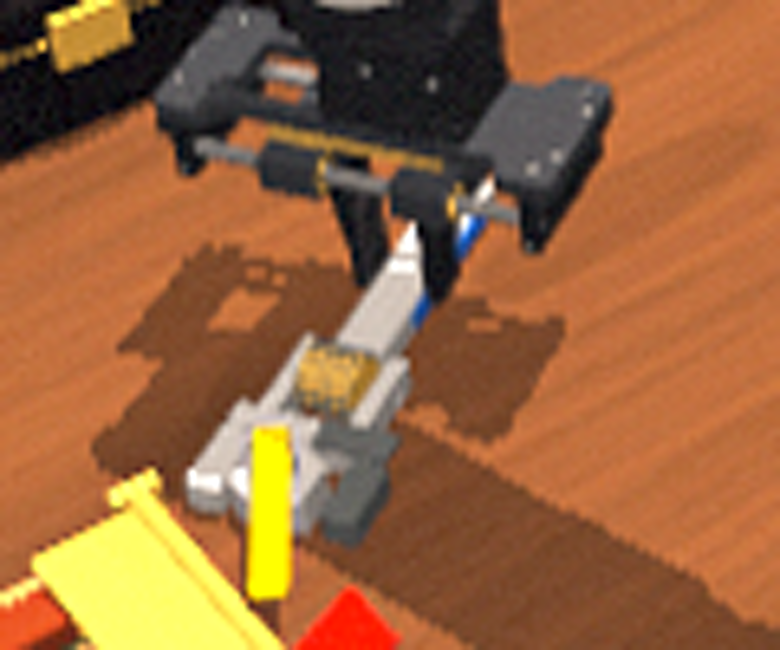

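View pics/t19c.png

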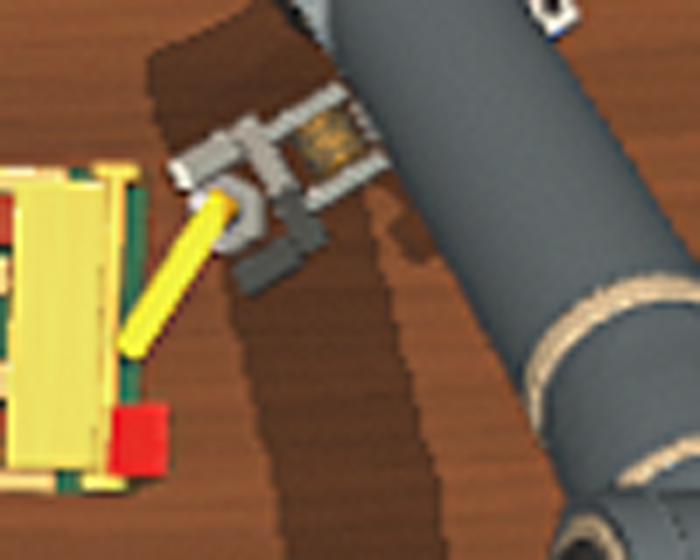

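View pics/w19.png

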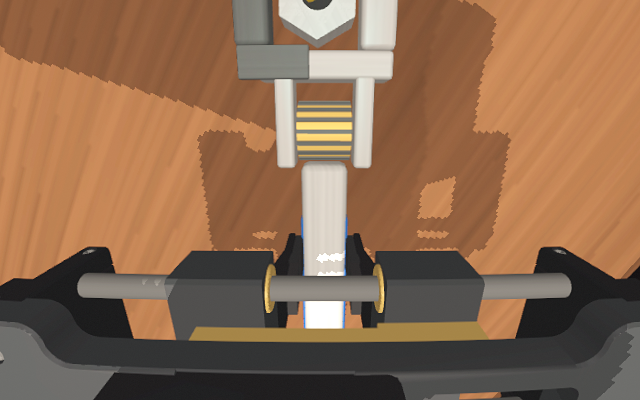

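Request:
jog_arm([
  [0,0,0.25,0,0,0,-1],
  [0,0,0.25,0,0,0,-1],
  [0,0,0.25,0,0,0,0.1],
  [0,0,0.25,0,0,0,0.1],
  [0,0,-3,0,0,0,0.1],
  [0,0,-6,0,0,0,-1],
  [6.5,0,-6,0,0,0,-1],
  [6.5,0,-6,0,0,0,-1],
  [6.5,0,-6,0,0,0,-1],
  [6.5,0,-6,0,0,0,-1],
])

```text
time: 25.92
tool_pos: [0.6282, 0.0657, 0.0728]
tool_rot: [0.498, 0.867, -0.0, 0.0]
contact_force: [0.4, -0.2, 0.1]
opening: 0.0063
```

```bash
python3 - <<'E'
from h import *
snap('wrist','w20')
a=np.radians(120.4);u=np.array([np.cos(a),np.sin(a)]); w=np.array([.6606,.0108])+.072*u
for o in (-.007,.008): q=w+o*u; plan((*q,.029,120.4))
E
```

```text
t 25.98 pos [0.6281 0.0656 0.0727] psi 120.3 F [ 0.5  0.6 -0.3] op 0.004
[0.13, 0.03, 4.37] [-0.0, 0.001, -0.002] rows 0.7
t 25.98 pos [0.6281 0.0656 0.0727] psi 120.3 F [ 0.5  0.6 -0.3] op 0.004
[1.63, 0.02, 4.37] [-0.0, 0.001, -0.002] rows 0.7
```

View pics/w20.png

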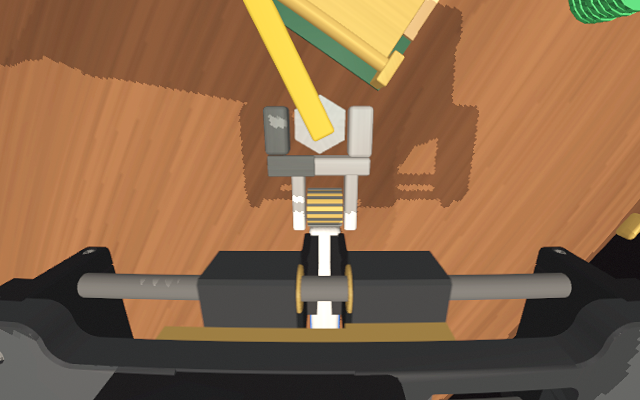

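```bash
python3 - <<'E'
from h import *
d=load('w20'); r=R.from_quat(d['tq'])
f=lambda u,v,z:r.inv().apply(pix2w(d,u,v,z)-d['tp']).round(4)
print(f(325,188,.022),f(325,227,.022),f(325,208,.03)); print('bridge',f(342,156,.018),'fix',f(350,130,.018),'mov',f(290,130,.018)); print(w2pix(d,d['tp']))
E
```

```text
[0.0256 0.0007 0.0508] [-0.0067  0.0007  0.0508] [0.0122 0.0007 0.0428]
bridge [0.0496 0.0136 0.0547] fix [0.0688 0.0191 0.0547] mov [ 0.0689 -0.0251  0.0547]
[324.07087404 248.69579501]
```

Request:
jog_arm([
  [0.15,0.05,3,0,0,0,-1],
  [0.15,0.05,4.1,0,0,0,-1],
  [0.15,0.05,4.45,0,0,0,-1],
  [0.15,0.05,4.45,0,0,0,-1],
  [0.6,0.05,4.45,0,0,0,-1],
  [1.0,0.05,4.45,0,0,0,-1],
])

```text
time: 26.72
tool_pos: [0.6233, 0.073, 0.0302]
tool_rot: [0.498, 0.867, -0.002, 0.001]
contact_force: [-3.9, -4.6, 10.9]
opening: 0.0004
```

```bash
python3 - <<'E'
from h import *
plan(); snap('wrist','w21'); crop('w21',220,60,420,250,3,'w21c')
E
```

```text
t 26.73 pos [0.6233 0.073  0.0302] psi 120.29 F [-3.9 -4.6 10.9] op 0.0004
```

View pics/w21c.png

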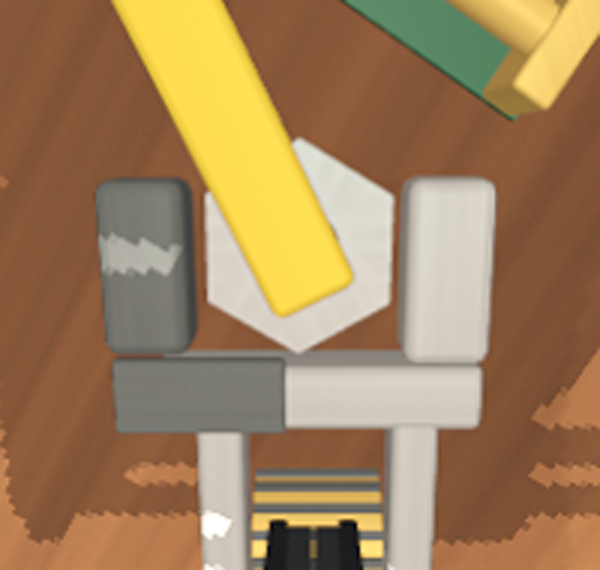

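Request:
jog_arm([
  [0.4,0,0,0,0,0,-1],
  [0.75,0,0,0,0,0,-1],
  [0.75,0,-1.2,0,0,0,-1],
  [-0.85,0,-1.2,0,0,0,-1],
  [-0.85,0,0,0,0,0,-1],
  [-0.85,0,0,0,0,0,-1],
  [-0.45,0,0,0,0,0,-1],
  [-0.05,0,0,0,0,0,-1],
  [0.35,0,0,0,0,0,-1],
  [0.75,0,0,0,0,0,-1],
  [0.75,0,-1.2,0,0,0,-1],
  [-0.85,0,-1.2,0,0,0,-1],
])

```text
time: 28.28
tool_pos: [0.6272, 0.0698, 0.0407]
tool_rot: [0.496, 0.868, 0.001, -0.0]
contact_force: [0.4, 0.4, -0.0]
opening: 0.0008
```

```bash
python3 - <<'E'
from h import *
plan(); snap('wrist','w22'); crop('w22',220,60,420,250,3,'w22c')
d=load('w22'); r=R.from_quat(d['tq'])
E
```

```text
t 28.27 pos [0.6272 0.0698 0.0407] psi 120.57 F [ 0.4  0.4 -0. ] op 0.0008
```

View pics/w22c.png

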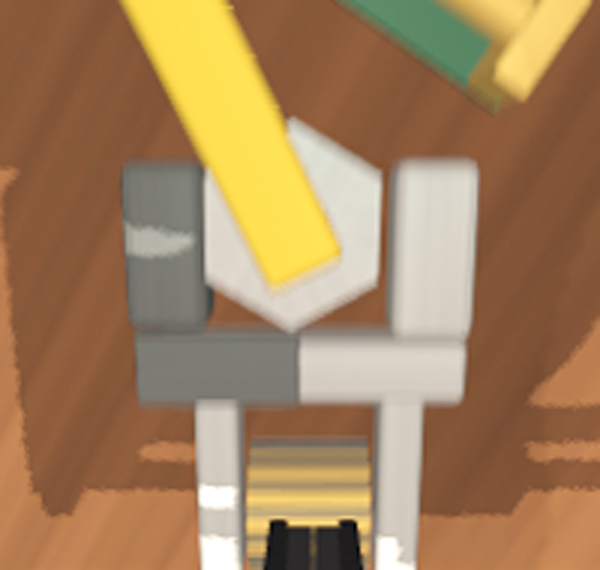

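Request:
jog_arm([
  [0,0,1.2,0,0,0,-1],
  [0,0,1.2,0,0,0,-1],
  [0.4,0,1.2,0,0,0,-1],
  [0.8,0,1.2,0,0,0,-1],
  [1.2,0,1.2,0,0,0,-1],
  [1.6,0,1.2,0,0,0,-1],
  [1.6,0,0,0,0,0,-1],
  [0,0,0,0,0,0,-1],
  [0,0,0,0,0,0,-1],
])

```text
time: 29.45
tool_pos: [0.6278, 0.0661, 0.0393]
tool_rot: [0.498, 0.867, -0.001, -0.0]
contact_force: [-0.9, 0.5, 0.2]
opening: 0.0004
```

```bash
python3 - <<'E'
from h import *
plan(); snap('wrist','w23'); crop('w23',220,60,420,250,3,'w23c')
E
```

```text
t 29.45 pos [0.6278 0.0661 0.0393] psi 120.24 F [-0.9  0.5  0.2] op 0.0004
```

View pics/w23c.png

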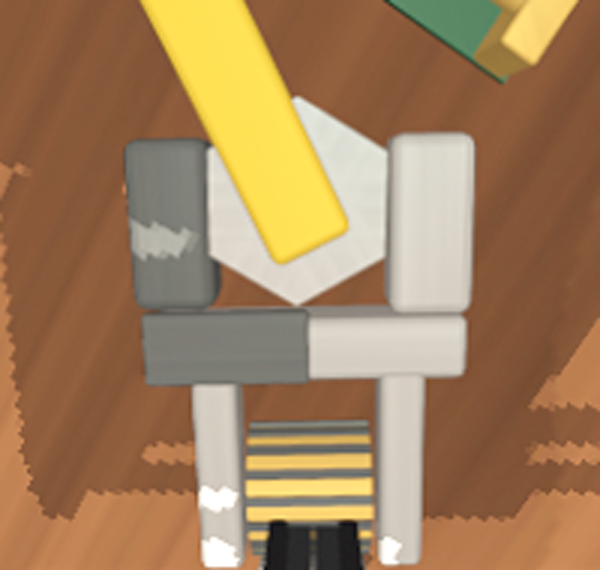

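Request:
jog_arm([
  [0.3,0,1.2,0,0,0,-1],
  [0.3,0,1.2,0,0,0,-1],
  [0.7,0,1.2,0,0,0,-1],
  [1.1,0,1.2,0,0,0,-1],
  [1.1,0,1.2,0,0,0,-1],
])

```text
time: 30.12
tool_pos: [0.6225, 0.0768, 0.03]
tool_rot: [0.497, 0.868, -0.001, 0.002]
contact_force: [-2.6, -4.9, 15.5]
opening: 0.0003
```

```bash
python3 - <<'E'
from h import *
plan(); snap('wrist','w24'); crop('w24',220,60,420,250,3,'w24c')
E
```

```text
t 30.12 pos [0.6225 0.0768 0.03  ] psi 120.41 F [-2.6 -4.9 15.5] op 0.0003
```

View pics/w24c.png

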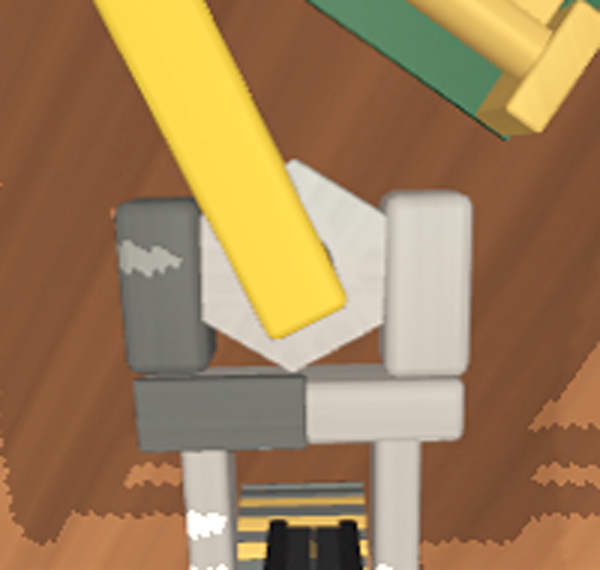

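```bash
python3 - <<'E'
from h import *
plan((.656,.011,.08,120.4))
E
```

```text
t 30.18 pos [0.6225 0.0768 0.0301] psi 120.41 F [-2.6 -5.1 15.6] op 0.0003
[-7.39, -0.44, -4.96] [-0.0, 0.004, 0.0] rows 1.4
```

Request:
jog_arm([
  [0,0,-2,0,0,0,-1],
  [0,0,-5,0,0,0,-0.5],
  [-7.4,-0.4,-5,0,0,0,0.2],
  [-7.4,-0.4,-5,0,0,0,0.2],
  [-7.4,-0.4,-5,0,0,0,0.2],
  [-7.4,-0.4,-5,0,0,0,0.2],
])

```text
time: 30.92
tool_pos: [0.6547, 0.0147, 0.0782]
tool_rot: [0.496, 0.869, 0.0, -0.001]
contact_force: [0.2, 0.2, 0.4]
opening: 0.0426
```

```bash
python3 - <<'E'
from h import *
plan(); snap('wrist','w25')
E
```

```text
t 30.93 pos [0.6547 0.0147 0.0782] psi 120.58 F [0.2 0.2 0.4] op 0.0426
```

View pics/w25.png

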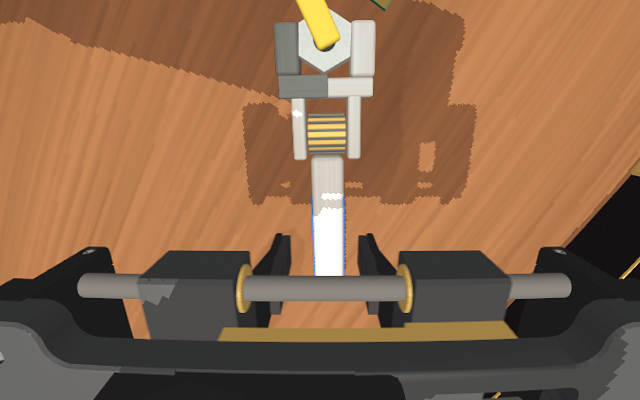

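```bash
python3 - <<'E'
from h import *
d=load('w25'); r=R.from_quat(d['tq'])
f=lambda u,v,z:r.inv().apply(pix2w(d,u,v,z)-d['tp']).round(4)
print(f(328.5,250,.018),f(328,180,.018),'worm',f(327,133,.03),'bridge',f(350,77,.018),'fix',f(353,55,.018),'bolt',pix2w(d,325,43,.022))
plan((.6555,.0115,.008,120.0))
E
```

```text
[-0.032   0.0038  0.0602] [0.0297 0.0031 0.0603] worm [0.0671 0.0021 0.0483] bridge [0.106  0.0188 0.0604] fix [0.1207 0.0206 0.0604] bolt [0.59027807 0.12500101 0.022     ]
t 30.98 pos [0.6547 0.0148 0.0783] psi 120.6 F [0.8 0.3 0.3] op 0.0463
[-0.33, -0.1, 7.03] [-0.0, -0.002, 0.01] rows 1.1
```

Request:
jog_arm([
  [-0.5,0.35,3,0,0,-0.015,0.1],
  [-0.5,0.35,6,0,0,-0.015,0.1],
  [-0.5,0.35,7.0,0,0,-0.015,0.1],
  [-0.5,0.35,7.0,0,0,-0.015,-0.5],
  [-0.5,0.35,7.0,0,0,-0.015,-1],
  [-0.5,0.35,7.0,0,0,-0.015,-1],
  [-0.5,0.35,7.0,0,0,-0.015,-1],
])

```text
time: 31.85
tool_pos: [0.6616, 0.0098, 0.0097]
tool_rot: [0.49, 0.872, 0.0, 0.001]
contact_force: [-1.8, -1.1, 4.8]
opening: 0.0257
```

```bash
python3 - <<'E'
from h import *
plan(); d=snap('wrist','w26'); crop('w26',220,0,420,180,3.2,'w26c')
E
```

```text
t 31.85 pos [0.6616 0.0098 0.0097] psi 121.29 F [-1.8 -1.1  4.8] op 0.0257
```

View pics/w26c.png

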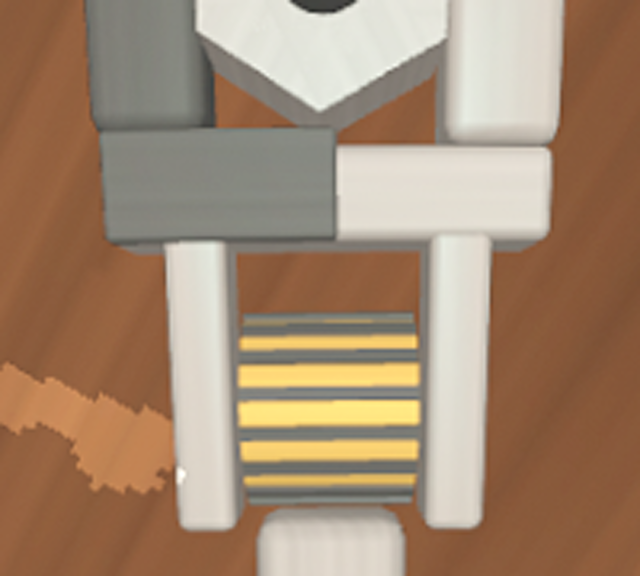

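```bash
python3 - <<'E'
from h import *
d=load('w26'); r=R.from_quat(d['tq']);tp=d['tp']
f=lambda u,v,z:r.inv().apply(pix2w(d,220+u/3.2-.3,v/3.2-.3,z)-tp)
B=f(440,145,.018);C=f(320,110,.022);L=f(197,30,.022);Rr=f(447,30,.022); print(B,C,L,Rr,f(320,0,.022))
c=np.array([C[0]+.0208,(L[1]+Rr[1])/2,0]); print('centre tool',c,'world',tp+r.apply(c))
c=np.array([.137,c[1],0])
cw=(tp+r.apply(c))[:2]; print(cw)
p0=tp[:2]-cw; 
def sh(deg,full=0):
    a=np.radians(-deg); M=np.array([[np.cos(a),-np.sin(a)],[np.sin(a),np.cos(a)]]); q=cw+M@p0
    s=r.inv().apply(np.array([*q,tp[2]])-tp)*100; return [round(s[0],2),round(s[1],2),0,0,0,round(np.radians(deg),3),-1]
for g in (5,10,15,20,25,30,35,40,45,50,55,60,63,66): print(g,sh(g))
E
```

```text
[ 0.11332799  0.01612914 -0.00840925] [ 0.11721362 -0.00198922 -0.01242564] [ 0.12789938 -0.01963982 -0.01244845] [ 0.12784523  0.01631466 -0.01242351] [ 0.13167974 -0.00193046 -0.01243994]
centre tool [ 0.13801362 -0.00166258  0.        ] world [0.58845434 0.12685169 0.00955397]
[0.58898083 0.12598553]
5 [np.float64(0.04), np.float64(-1.19), 0, 0, 0, np.float64(0.087), -1]
10 [np.float64(0.18), np.float64(-2.38), 0, 0, 0, np.float64(0.175), -1]
15 [np.float64(0.42), np.float64(-3.55), 0, 0, 0, np.float64(0.262), -1]
20 [np.float64(0.77), np.float64(-4.7), 0, 0, 0, np.float64(0.349), -1]
25 [np.float64(1.21), np.float64(-5.81), 0, 0, 0, np.float64(0.436), -1]
30 [np.float64(1.75), np.float64(-6.87), 0, 0, 0, np.float64(0.524), -1]
35 [np.float64(2.38), np.float64(-7.89), 0, 0, 0, np.float64(0.611), -1]
40 [np.float64(3.1), np.float64(-8.85), 0, 0, 0, np.float64(0.698), -1]
45 [np.float64(3.9), np.float64(-9.74), 0, 0, 0, np.float64(0.785), -1]
50 [np.float64(4.77), np.float64(-10.55), 0, 0, 0, np.float64(0.873), -1]
55 [np.float64(5.71), np.float64(-11.29), 0, 0, 0, np.float64(0.96), -1]
60 [np.float64(6.71), np.float64(-11.95), 0, 0, 0, np.float64(1.047), -1]
63 [np.float64(7.33), np.float64(-12.3), 0, 0, 0, np.float64(1.1), -1]
66 [np.float64(7.98), np.float64(-12.61), 0, 0, 0, np.float64(1.152), -1]
```

Request:
jog_arm([
  [0,0,-0.2,0,0,0,-1],
  [0.05,-1.2,-0.2,0,0,0.087,-1],
  [0.2,-2.4,-0.2,0,0,0.175,-1],
  [0.4,-3.55,-0.2,0,0,0.262,-1],
  [0.75,-4.7,-0.2,0,0,0.349,-1],
  [1.2,-5.8,-0.2,0,0,0.436,-1],
  [1.75,-6.9,-0.2,0,0,0.524,-1],
  [1.75,-6.9,-0.2,0,0,0.524,-1],
])

```text
time: 32.9
tool_pos: [0.5926, -0.0113, 0.0101]
tool_rot: [0.699, 0.715, -0.0, -0.0]
contact_force: [0.3, 0.2, -4.3]
opening: 0.0257
```

```bash
cat > arc.py <<'E'
from h import *
d=load('w26'); r=R.from_quat(d['tq']);tp=d['tp'];cw=np.array([.5888,.1264]);p0=tp[:2]-cw
T=[]
import sys
for deg in map(float,sys.argv[1:]):
    a=np.radians(-deg); M=np.array([[np.cos(a),-np.sin(a)],[np.sin(a),np.cos(a)]]); q=cw+M@p0
    T.append((*q,.0115,121.3-deg))
plan(*T)
E
python3 arc.py 35 40 45 50 55 60 64; python3 - <<'E'
from h import *
snap('top','top27');crop('top27',200,150,300,230,7,'t27c');snap('wrist','w27')
E
```

```text
t 32.9 pos [ 0.5926 -0.0113  0.0101] psi 91.3 F [ 0.3  0.2 -4.3] op 0.0257
[0.06, -1.1, -0.14] [-0.0, 0.0, 0.087] rows 0.5
[0.21, -2.29, -0.14] [-0.0, 0.0, 0.175] rows 0.5
[0.45, -3.47, -0.14] [-0.0, 0.0, 0.262] rows 0.5
[0.8, -4.61, -0.14] [-0.0, 0.0, 0.349] rows 0.5
[1.25, -5.73, -0.14] [-0.0, 0.0, 0.436] rows 0.5
[1.79, -6.8, -0.14] [-0.0, 0.0, 0.524] rows 0.5
[2.29, -7.62, -0.14] [-0.0, 0.0, 0.593] rows 0.4
```

View pics/t27c.png

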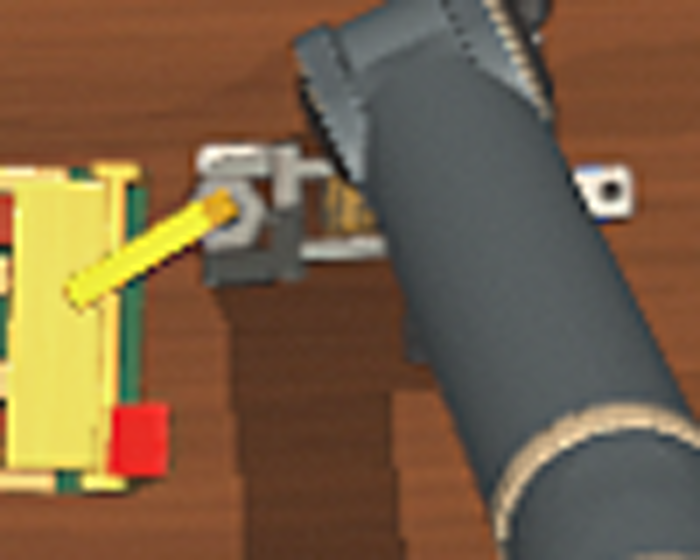

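View pics/w27.png

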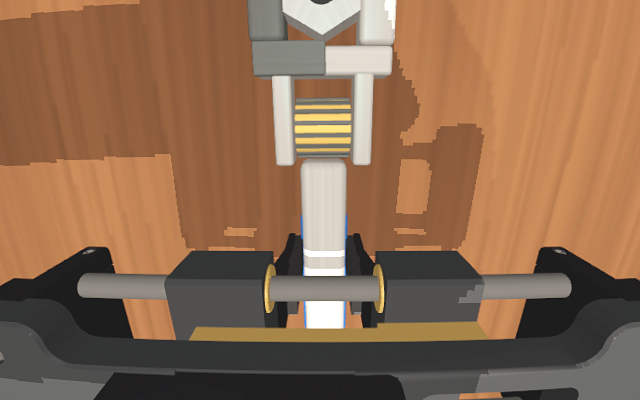

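Request:
jog_arm([
  [0.05,-1.1,0,0,0,0.087,-1],
  [0.2,-2.3,0,0,0,0.175,-1],
  [0.45,-3.45,0,0,0,0.262,-1],
  [0.8,-4.6,0,0,0,0.349,-1],
  [1.25,-5.7,0,0,0,0.436,-1],
  [1.8,-6.8,0,0,0,0.524,-1],
  [2.05,-7.2,0,0,0,0.56,-1],
  [2.3,-7.6,0,0,0,0.593,-1],
  [2.3,-7.6,0,0,0,0.593,-1],
])

```text
time: 34.12
tool_pos: [0.5154, 0.0094, 0.01]
tool_rot: [0.878, 0.479, -0.002, 0.0]
contact_force: [-4.3, -3.0, -4.2]
opening: 0.0256
```

```bash
python3 arc.py 60 64 66 68; python3 - <<'E'
from h import *
print(st()['wrist_torque'])
snap('top','top28');crop('top28',200,150,300,230,7,'t28c');snap('wrist','w28')
E
```

```text
t 34.12 pos [0.5154 0.0094 0.01  ] psi 57.3 F [-4.3 -3.  -4.2] op 0.0256
[0.11, 0.97, -0.15] [-0.002, 0.003, -0.07] rows 0.4
[0.06, 0.02, -0.15] [-0.001, 0.003, 0.0] rows 0.4
[0.07, -0.46, -0.15] [-0.001, 0.003, 0.035] rows 0.2
[0.09, -0.94, -0.15] [-0.001, 0.003, 0.07] rows 0.2
[-0.76022539  0.8949211   0.32011286]
```

View pics/t28c.png

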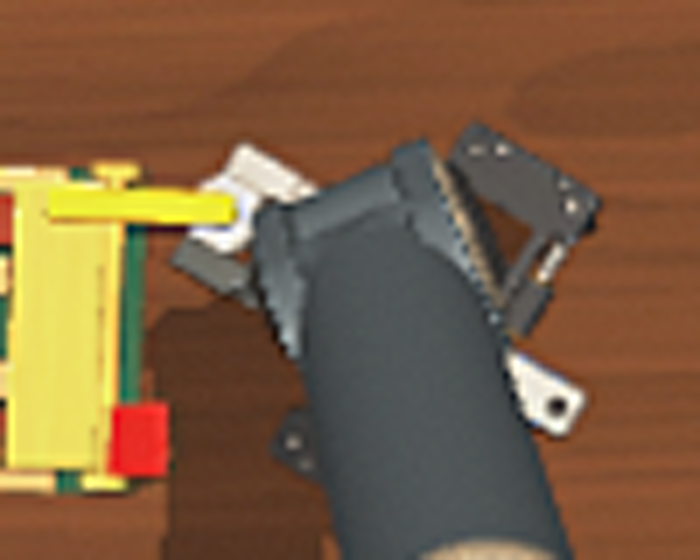

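View pics/w28.png

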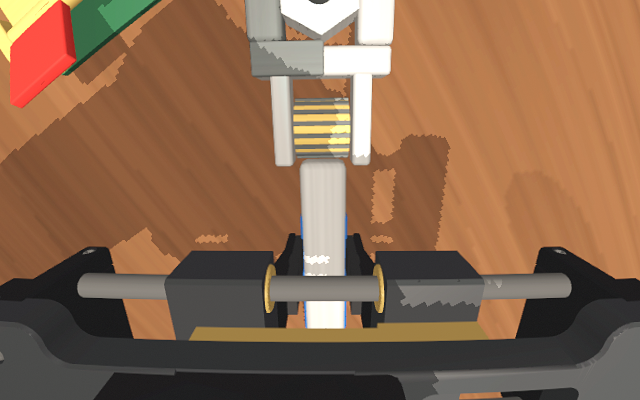

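Request:
jog_arm([
  [0,-0.4,0,0,0,0.03,-1],
  [0,-0.6,0,0,0,0.04,-1],
  [0,-0.6,0,0,0,0.04,-1],
])

```text
time: 34.6
tool_pos: [0.5111, 0.013, 0.0103]
tool_rot: [0.887, 0.461, -0.001, 0.0]
contact_force: [-3.1, -4.0, -3.5]
opening: 0.0255
```

```bash
python3 arc.py 60 64; python3 - <<'E'
from h import *
print(st()['wrist_torque'])
snap('top','top29');crop('top29',145,165,245,230,8,'t29c')
E
```

```text
t 34.6 pos [0.5111 0.013  0.0103] psi 54.96 F [-3.1 -4.  -3.5] op 0.0255
[0.1, 1.52, -0.12] [-0.0, 0.001, -0.111] rows 0.6
[0.02, 0.57, -0.12] [-0.0, 0.001, -0.041] rows 0.4
[-0.90897905  0.69136967  0.29619066]
```

View pics/t29c.png

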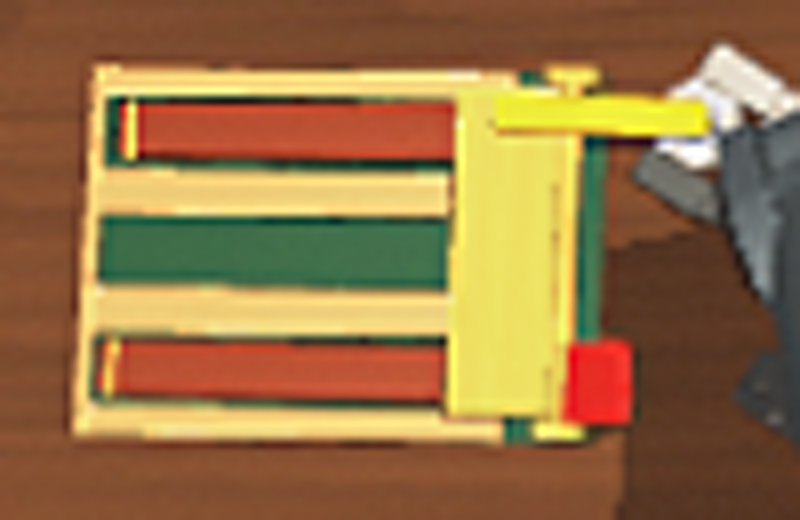

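```bash
python3 - <<'E'
from h import *
d=load('top29'); 
c=lambda P:((w2pix(d,P)-[145-.44,165-.44])*8).round(1)
for g in (0,2,4,6):
    a=np.radians(90+g); t=np.array([60,-184])+88*np.array([np.cos(a),np.sin(a)])
    o=np.array([-np.sin(a),np.cos(a)])*8
    print(g,c(tw((60,-184,43))),c(tw((*t,43))),c(tw((*(t+o),43))),c(tw((*(t-o),43))))
E
python3 - <<'E'
import cv2
i=cv2.imread('pics/top29.png')[170:195,200:245];cv2.imwrite('pics/t29d.png',cv2.resize(i,None,fx=17,fy=17,interpolation=cv2.INTER_CUBIC))
E
```

```text
0 [688.9 116.2] [492.7 113.2] [491.9 131. ] [493.5  95.4]
2 [688.9 116.2] [492.5 120. ] [492.3 137.8] [492.7 102.2]
4 [688.9 116.2] [492.6 126.9] [493.  144.6] [492.1 109.1]
6 [688.9 116.2] [492.8 133.7] [493.9 151.4] [491.8 115.9]
```

View pics/t29d.png

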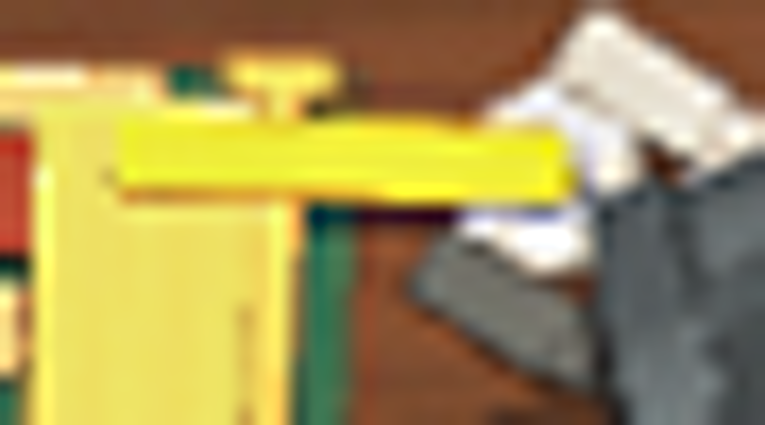

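Request:
jog_arm([
  [0,0.35,0,0,0,-0.025,-1],
  [0,0.65,0,0,0,-0.045,-1],
  [0,0.65,0,0,0,-0.045,-1],
])

```text
time: 35.02
tool_pos: [0.5176, 0.0108, 0.0106]
tool_rot: [0.876, 0.482, 0.001, -0.0]
contact_force: [-2.9, 1.7, -5.2]
opening: 0.0257
```

```bash
python3 - <<'E'
from h import *
plan(); snap('wrist','w30'); crop('w30',220,0,420,180,3.2,'w30c'); snap('top','top30')
import cv2
i=cv2.imread('pics/top30.png')[170:195,200:245];cv2.imwrite('pics/t30d.png',cv2.resize(i,None,fx=17,fy=17,interpolation=cv2.INTER_CUBIC))
E
```

```text
t 35.02 pos [0.5176 0.0108 0.0106] psi 57.61 F [-2.9  1.7 -5.2] op 0.0257
```

View pics/w30c.png

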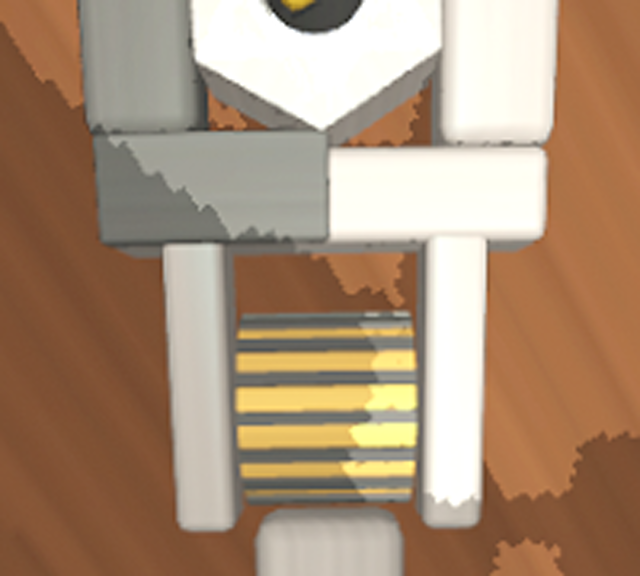

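View pics/t30d.png

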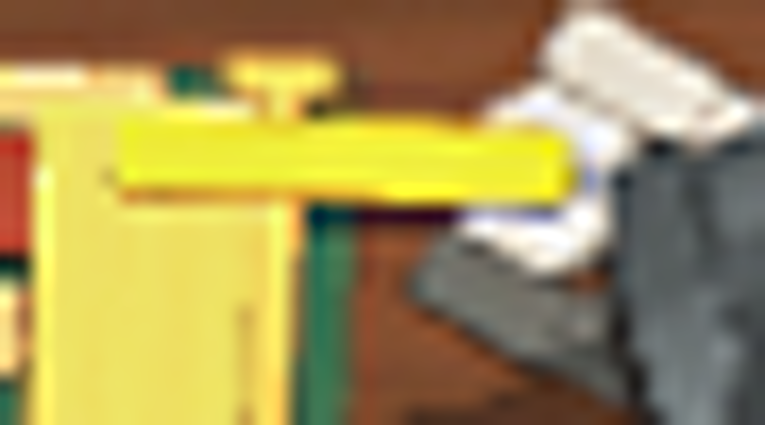

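Request:
jog_arm([
  [-0.6,0,0,0,0,0,-1],
  [-1.4,0,0,0,0,0,-1],
  [-2.4,0,0,0,0,0,-1],
  [-3.5,0,0,0,0,0,-1],
  [-4.6,0,0,0,0,0,-1],
  [-5.7,0,0,0,0,0,-1],
  [-6.8,0,0,0,0,0,-1],
  [-7.5,0,0,0,0,0,-1],
  [-7.5,0,0,0,0,0,-1],
])

```text
time: 36.25
tool_pos: [0.4762, -0.0544, 0.0104]
tool_rot: [0.877, 0.481, -0.0, 0.0]
contact_force: [-1.1, 0.1, -3.0]
opening: 0.0252
```

```bash
python3 - <<'E'
from h import *
plan((.52,-.2,.011,65)); snap('wrist','w31'); snap('side','s31'); snap('top','top31'); crop('top31',145,150,345,270,4,'t31c')
E
```

```text
t 36.25 pos [ 0.4762 -0.0544  0.0104] psi 57.51 F [-1.1  0.1 -3. ] op 0.0252
[-9.93, 11.52, -0.05] [-0.0, 0.001, -0.131] rows 2.4
```

View pics/w31.png

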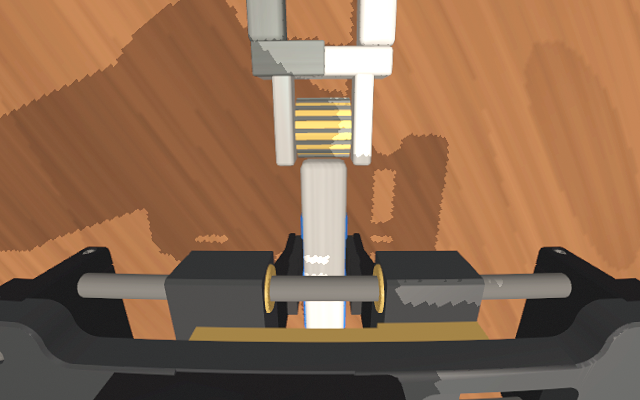

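View pics/t31c.png

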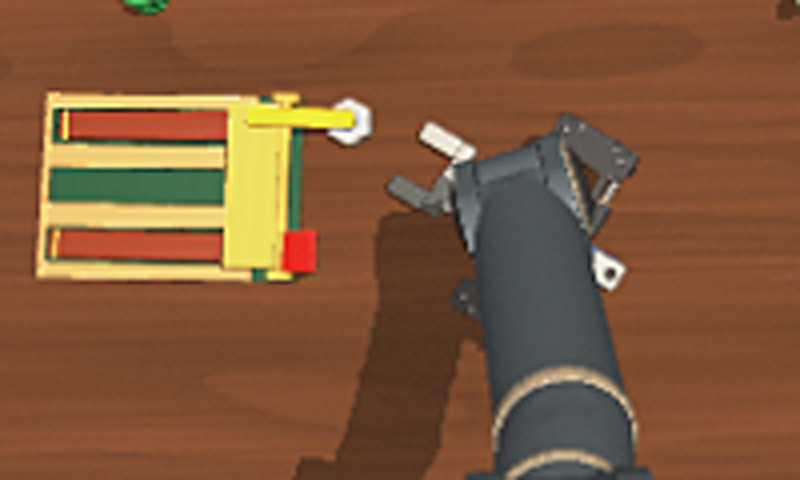

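Request:
jog_arm([
  [-2.5,2.9,0,0,0,-0.03,-1],
  [-5,5.8,0,0,0,-0.06,-1],
  [-7.5,8.6,0,0,0,-0.1,-1],
  [-9.9,11.5,0,0,0,-0.13,-1],
  [-9.9,11.5,0,0,0,-0.13,-1],
  [-9.9,11.5,0.2,0,0,-0.13,-1],
  [-9.9,11.5,0.2,0,0,-0.13,0.1],
  [-9.9,11.5,0.2,0,0,-0.13,0.2],
  [-9.9,11.5,-4,0,0,-0.13,0.2],
  [-9.9,11.5,-9,0,0,-0.13,0.2],
  [-9.9,11.5,-14,0,0,-0.13,0.2],
  [-9.9,11.5,-14,0,0,-0.13,0.2],
])

```text
time: 37.9
tool_pos: [0.5238, -0.1982, 0.1547]
tool_rot: [0.843, 0.538, 0.003, 0.004]
contact_force: [-1.0, 0.1, -0.4]
opening: 0.0521
```

```bash
python3 - <<'E'
from h import *
plan(); snap('wrist','w32'); snap('side','s32'); snap('top','top32')
E
```

```text
t 37.9 pos [ 0.5238 -0.1982  0.1547] psi 65.12 F [-1.   0.1 -0.4] op 0.0521
```

View pics/w32.png

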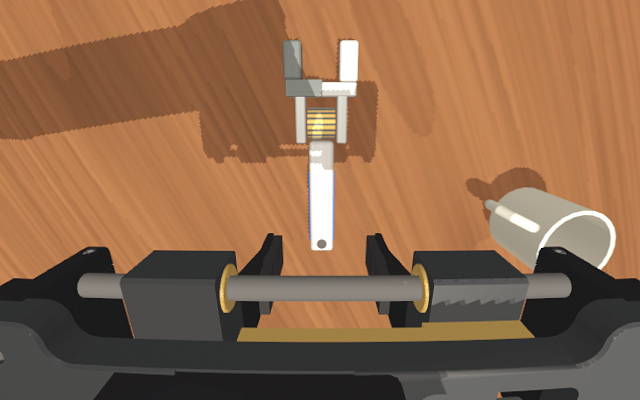

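View pics/s32.png

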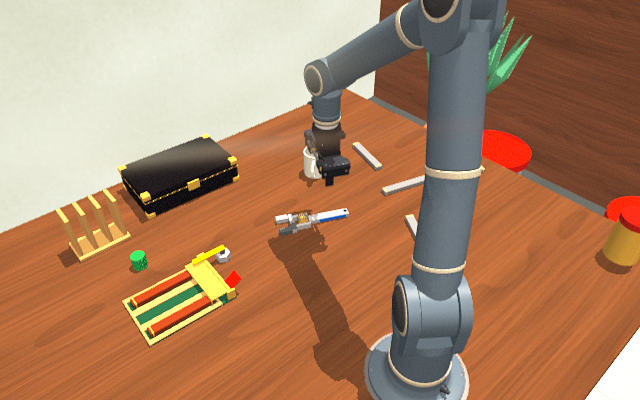

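View pics/top32.png

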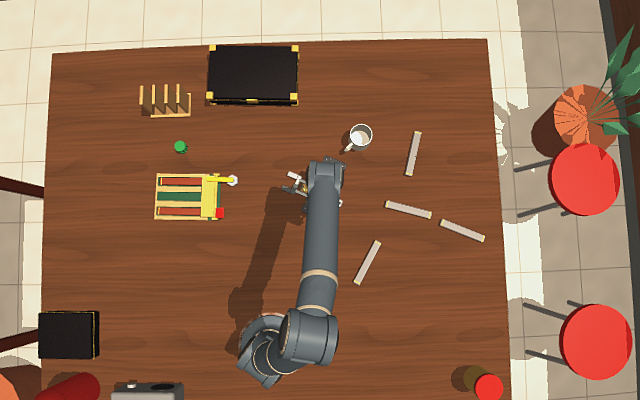

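```bash
python3 - <<'E'
from h import *
plan((.56,.08,.25,87.4))
E
```

```text
t 38.05 pos [ 0.5199 -0.198   0.1495] psi 65.08 F [ 0.1 -1.3 -0.3] op 0.0519
[26.9, -8.09, -10.04] [-0.002, -0.0, -0.39] rows 4.8
```

Request:
jog_arm([
  [0,0,-10,0,0,0,0.2],
  [0,0,-10,0,0,0,0.2],
  [26.9,-8.1,-10,0,0,-0.39,0.2],
  [26.9,-8.1,-10,0,0,-0.39,0.2],
  [26.9,-8.1,-10,0,0,-0.39,0.2],
  [26.9,-8.1,-10,0,0,-0.39,0.2],
  [26.9,-8.1,-10,0,0,-0.39,0.2],
  [26.9,-8.1,-10,0,0,-0.39,0.2],
  [26.9,-8.1,-10,0,0,-0.39,0.2],
  [26.9,-8.1,-10,0,0,-0.39,0.2],
])

```text
time: 39.3
tool_pos: [0.5607, 0.0774, 0.2497]
tool_rot: [0.724, 0.69, -0.001, -0.0]
contact_force: [0.5, -0.3, -0.4]
opening: 0.0525
```

```bash
python3 - <<'E'
from h import *
plan(); d=snap('wrist','w33'); snap('top','top33'); crop('w33',220,20,460,220,3.2,'w33c')
c=lambda P:((w2pix(d,P)-[220-.3,20-.3])*3.2).round(0)
print('bolt',c(tw((60,-184,43))),'tip',c(tw((60,-96,43))),'flap edge',c(tw((-74,-76,29))),c(tw((74,-76,29))),'if up10deg',c(tw((-74,-77,38))),c(tw((74,-77,38))))
E
```

```text
t 39.3 pos [0.5607 0.0774 0.2497] psi 87.21 F [ 0.5 -0.3 -0.4] op 0.0525
bolt [394. 372.] tip [397. 130.] flap edge [43. 84.] [432.  80.] if up10deg [36. 82.] [435.  77.]
```

View pics/w33c.png

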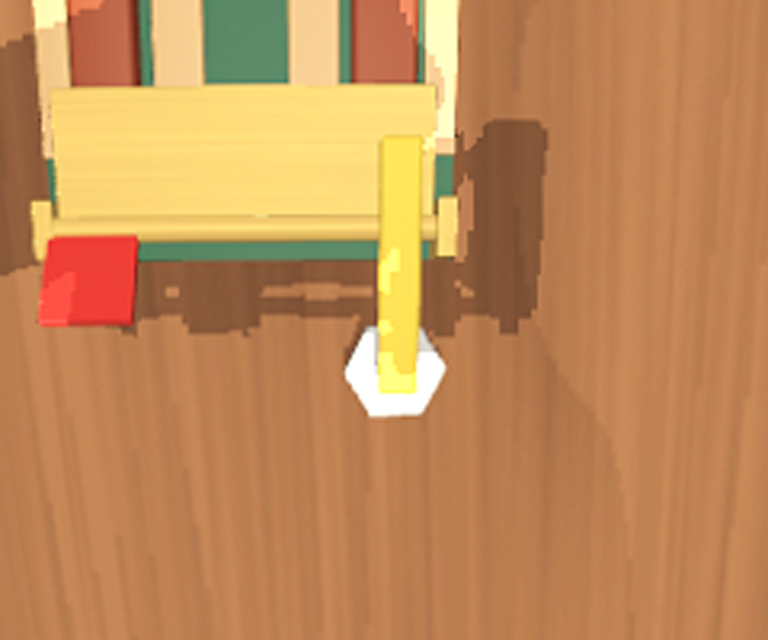

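View pics/top33.png

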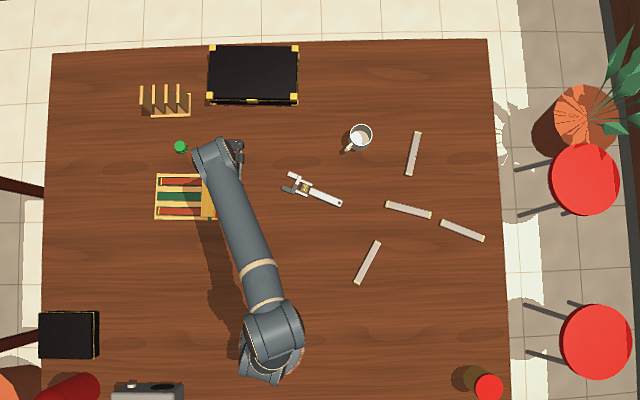

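```bash
python3 -c "
from h import *
print(env.sign_off())"
```

```text
the job is handed in; nothing more can be done
None
```

I finished every step in the order asked and handed the job in at about 39 s of the 210 s allowed.

- **Pushers:** I found only two at the start. I pressed the red tab down until the flap stood fully up, then laid one pusher in each outer compartment and left the middle one empty. I then pressed the flap shut again, ending with about 12 N on it at 29 mm height.
- **Bolt:** I slid the open wrench onto the bolt and rolled the worm with four strokes until the jaws were snug. I then swung the handle clockwise by about 64–66°, past the 60° stop by the play in the jaws.
- **Wrench:** I drew it off and left it lying flat, roughly 20 cm from the bolt.

**Last checks:**
- The flap looks closed in the final close-up, with the edge where it should be within about 2 mm.
- The latch arm lies across the flap. It matches the drawn stop position in the last wrist picture; an earlier top view differed by about 1°. It did not move when I pushed about 2° further.
- The mug and chips are at the same pixels as at the start.

**Slight mismatches:**
- The force did not rise in that extra push. I attribute this to play in the jaws, but the latch angle comes from the pictures only.
- The second pusher was held about 6 mm off centre, so I shifted the placing to allow for it.

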